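# Blow-dry a washed mixing cup on the air jet

### The job

Blow-dry the washed mixing cup: pick up the steel cup draining on the wire rack, turn it mouth-down over the upright air jet of the blow-off station and set it down, without dropping it, so that it stands straight with its rim fully down on the jet's ribs, and let go of it. Only when the cup covers the jet, swing the valve's spring-return handle round (clockwise seen from above, away from the robot) all the way to its stop with the fingers and keep it there: the program finishes while the fingers still hold the handle against its stop, with the cup in place. Leave the tins, the scale's cup and the stirring stick alone.

Things in the scene. Friction and masses are not known exactly. Their poses are not given: they have to be found in the camera images.
- mixing_cup: washed steel cup, straight round wall: outside 60 mm (62 over the lip bead), 85 mm tall, wall 3 mm, 81 mm deep inside, 0.08 to 0.15 kg. Origin: centre of its closed bottom; z axis towards the mouth. Starts lying on the rack, mouth away from the robot and sloping 20 degrees down, its middle 79 mm above the bench; free room for fingers on both sides, down to 30 mm above the bench
- cup_mouth (a point): centre of the cup's mouth, in the plane of the lip, 85 mm from its bottom. With the fingers across the diameter and slanting 35 degrees from straight down, forward towards the mouth, half a turn of the gripper about its own pointing direction takes the cup from lying to mouth-down
- cup_bottom (a point): centre of the outside of the cup's closed bottom
- drying_rack: fixed draining rack of 6 mm steel wire, frame 176 x 156 mm flat on the bench, origin at its centre on the bench. Two cradle rods (33 mm apart, 102 mm long) slope 20 degrees down along its x axis, ends turned up 16 mm at the low end as a stop; the cup lies on them lengthwise, mouth against the stop, its middle above the rack's origin
- blow_station: fixed blow-off station: steel drip tray 260 x 340 mm, 10 mm high, with the air jet at its -y end, a brass ball valve with handle at its +y end and pipes up to 34 mm high. Origin on the bench; x axis points away from the robot (turned up to 0.25 rad either way), y to the left. Jet at x = 60, y = -80 mm, handle's pivot at x = -20, y = 90 mm
- jet_seat (a point): centre of the jet's seat, 44 mm above the bench: the plane of the tops of four radial steel ribs (reaching 43 mm out), on which the cup's rim stands. Inside the cup a centring cone rises from the seat: 46 mm across at its foot, 20 mm at its top, 13 mm high
- jet_tip (a point): top of the upright jet, a 12 mm steel pipe with rounded nozzle, 58 mm above the seat (102 mm above the bench)
- air_valve (a joint): angle of the valve's handle in rad: 0 shut (the spring holds it there), growing as it turns clockwise seen from above, to the open stop at 1.50. The spring winds up from 0.22 N m at 0 to 0.70 N m at the stop (about 9 N on the middle of the grip); released, the handle swings back by itself
- handle_pivot (a point): on the vertical axis of the handle, at the height of the middle of its grip (80 mm above the bench). The hub and spring housing below stand up to 76 mm above the bench, 20 mm in radius
- handle_grip (a point): middle of the handle's black grip, 80 mm from the pivot's axis; moves with the handle. At rest the handle points to the station's +y (away from the jet), at the open stop nearly to its +x (away from the robot)
- handle: flat steel arm with a black plastic grip 70 mm long (45 to 115 mm off the pivot's axis), 16 mm wide, 13 mm thick, its middle 80 mm above the bench; free space below the grip down to 35 mm above the bench. Origin on the pivot's axis, 60 mm above the bench; y axis along the arm
- paint_tin: bystander: metal paint tin with mixing lid, 108 mm across, about 165 mm tall, origin under its centre
- small_tin: bystander: smaller paint tin with mixing lid, 86 mm across, about 130 mm tall, origin under its centre
- scale: fixed mixing scale, round steel pan 210 mm across at 52 mm above the bench, display on a 290 mm column to its left (+y)
- plastic_cup: bystander: tapered white plastic cup, 97 mm across the rim, 98 mm tall, standing on the scale
- stir_stick: bystander: flat wooden stirring stick 200 x 22 x 5 mm, lying on the bench
Not all that is in view belongs to the job. Of the things that look like the mixing_cup, the largest one is meant.

How it is judged:
By the outcome, as a careful person would: the job done as asked, in the order asked, and still so for the second after the job is handed in, while the arm keeps its last pose, push and grip.
It also fails if it takes over 61 s, if anything falls off the work surface, if the arm or the gripper's body presses on something with over 40 N, if the wrist force passes 120 N, or if a joint passes its speed limit or range.

### The arm

A 7-joint arm with a two-finger parallel gripper is mounted at the origin on the work surface. World frame = base frame: x ahead of the robot, y to its left, z up, the work surface at z = 0. Lengths are in m, angles in rad, forces in N, time in s.
With the tool pointing down it reaches from about 0.4 to 0.85 m from the base axis. Payload 4.5 kg.
Tool frame: the origin (TCP) lies midway between the tips of the shut fingers; the grasp point (between the pads) lies 19 mm behind it; y points along the fingers, z is the direction in which the jaws open and shut, and the axes are right-handed (so a half turn about y gives the same grasp; the last joint's range is limited). The gripper opens to 88 mm and grips with 3 to 60 N. Pads are 18 mm wide; open, the fingers measure 123 mm over their backs; the gripper's body (75 mm by 187 mm) begins 45 mm behind the grasp point.
Start: joints at [1.14, 0.689, -0.195, 1.565, 0.157, 0.902, -0.215], TCP at [0.28, -0.559, 0.239] pointing down, gripper open.
Joint ranges: [-3.01, 3.01], [-0.46, 2.08], [-1.47, 1.51], [0.13, 2.56], [-1, 4.14], [0.04, 2.09], [-2.66, 2.66]. Speed limits (rad/s): [2.57, 2.57, 3.14, 3.14, 3.14, 3.14, 3.14].

### API

Orientations are given as a unit quaternion [x, y, z, w].
In Python, from plant import r, snapshot, get_calibration, job, boxes_of gives the robot as it stands. The module is installed in compiled form; this text tells all that it offers.
- The arm moves only by the shell command python3 -m handwheel 'ROWS' [OPENING] [FORCE]. ROWS is JSON, a list that holds one entry, the list of rows, each a list of 6 numbers: the shift along the tool's x, y, z as a fraction of full scale, then the turn, a rotation vector about the tool's x, y, z as a fraction of full scale. In form: [[[x, y, z, wx, wy, wz], ...]]. A call has 1 to 12 rows; each row is the pose to reach, as a shift and turn from the pose commanded when the call began, along the tool's axes at that moment, turning the shorter way round; what a row does not reach only later rows make up. Full scale, the value 1, is 100 cm for a shift and 180 degrees for a turn. A row lasts 1/12 s, in which the tool goes at most 41.7 mm and 7.16 degrees, less where a joint would pass 70% of its speed; a pose out of reach is approached as far as the arm can. A call with a number of a shift or a turn outside -1 to 1 is refused whole. A call with a gripper value outside its range is refused whole. OPENING is the opening, from -1 (shut) to 1 (fully open), set as the call begins (- or left out, the last holds). The fingers move at their own pace and stop on an object; FORCE is the grip in N (left out, the last holds). Time passes only in rows, so rows that repeat a pose let the fingers close. It gives the time, the measured TCP pose, the force and the opening at its end, in the units of the state.
- r.get_state(): the state, without advancing time (a new reading comes with each control period).
- snapshot(name): name is "scene" or "top" or "wrist"; returns the picture (480x640x3 uint8, red, green, blue); there is no depth.
- get_calibration(name): a dict with "fx", "fy", "cx", "cy" (pixels), "k1" (the pictures are not rectified: a ray, as slopes to the right and down, at radius r is drawn at 1 + k1 r^2 times it, then the intrinsics apply), "T" (4x4, takes a point from camera to world coordinates). Camera axes: x right, y down, z forward; pixel columns grow to the right and rows downward; lengths in m; the calibration is good to about 2 mm. A picture is of the moment at which its call begins: read the wrist's pose just before it. get_calibration takes no time and is no camera call; for the wrist camera it gives the pose at the moment of the call.
- job.finish_job(): hands the job in, once; it reports no verdict.
Trained networks look in the newest picture that a camera, given by its name, has taken for a name from the list of things; names that differ only in an ending like _2 or _b are one class to them, and where a whole thing is asked for, a point or a joint stands for the part that bears it (a point fixed in the world has none). Each returns a list of dicts, best first, with "confidence" (0 to 1); they miss things now and then, are a little off and sometimes report something else, mostly with a low value. They report only what shows in the picture. A call takes as long as a camera call. They do not tell look-alikes from the thing itself.
- boxes_of(thing, camera): "bbox" ([left, top, right, bottom] in pixels, round what is visible of it).
The state is a dict: "clock": time; "q": joint angles; "qd": joint speeds; "joint_torque": joint torques, N m; "tool_pos": TCP position; "eef_rot": TCP orientation; "contact_force": force on the tool from outside, world axes, zero at the start; "moment": the same for the moment, N m; "opening": opening from 0.0 (shut) to 1.0 (fully open).
Only numpy, scipy, OpenCV 4.12 (cv2) and the standard library are available. Lean on these libraries where they do the work, as an engineer would, in place of code of your own. Each camera call takes 0.05 s, during which the arm holds its last target. There are 200 camera calls.

## Working session

There is one attempt and no reset: what is moved stays moved. The work goes in short steps, Python scripts to look and compute and a shell command to move; the robot and the scene stay as the last step left them, time stands still between calls to the robot, and variables do not carry over. Pictures are saved under pics/ and viewed, about 8 in all and at most 12, crops included, and the job is handed in when it is done.

```bash
mkdir -p pics
cat > h.py <<'E'
import numpy as np, cv2, json
from plant import r, snapshot, get_calibration, job, boxes_of
from scipy.spatial.transform import Rotation as R
def snap(cam,name):
    c=get_calibration(cam); im=snapshot(cam); cv2.imwrite(f'pics/{name}.png',im[:,:,::-1]); np.savez(f'pics/{name}.npz',**{k:np.array(v) for k,v in c.items()}); return im,c
def cal(name): return {k:v for k,v in np.load(f'pics/{name}.npz').items()}
def ray(c,u,v):
    x=(u-c['cx'])/c['fx'];y=(v-c['cy'])/c['fy'];rd=np.hypot(x,y);rr=rd
    for _ in range(20): rr=rd/(1+c['k1']*rr*rr)
    s=rr/rd if rd>0 else 1
    T=np.array(c['T']); return T[:3,3],T[:3,:3]@np.array([x*s,y*s,1])
def atz(c,u,v,z):
    o,d=ray(c,u,v); return o+d*(z-o[2])/d[2]
def proj(c,P):
    T=np.array(c['T']);p=T[:3,:3].T@(np.array(P)-T[:3,3]);x,y=p[:2]/p[2];k=1+c['k1']*(x*x+y*y)
    return np.array([c['fx']*x*k+c['cx'],c['fy']*y*k+c['cy']])
def st():
    s=r.get_state(); return np.array(s['tool_pos']),R.from_quat(s['eef_rot']),s
E
python3 - <<'E'
from h import *
for cam in ['scene','top','wrist']:
    im,c=snap(cam,cam+'0'); print(cam,np.round(c['T'],3).tolist(),c['fx'],c['k1'])
    for t in ['mixing_cup','drying_rack','blow_station','handle','paint_tin','small_tin','scale','plastic_cup']:
        if cam!='wrist':
            print(t,[(np.round(b['bbox']).astype(int).tolist(),round(b['confidence'],2)) for b in boxes_of(t,cam)])
p,q,s=st();print(p,q.as_matrix().round(3).tolist(),s['clock'],s['contact_force'],s['opening'])
E
```

```text
scene [[-0.811, 0.424, -0.404, 1.313], [0.585, 0.593, -0.552, 1.026], [0.006, -0.684, -0.729, 1.373], [0.0, 0.0, 0.0, 1.0]] 535.607671990985 0.024227003754062098
mixing_cup [([257, 174, 285, 197], 0.84), ([312, 202, 331, 214], 0.68), ([300, 165, 316, 179], 0.64), ([264, 131, 294, 167], 0.32)]
drying_rack [([263, 182, 288, 212], 0.75), ([365, 261, 398, 288], 0.28)]
blow_station [([286, 221, 407, 320], 0.88)]
handle [([370, 260, 402, 287], 0.57), ([256, 174, 284, 199], 0.23)]
paint_tin [([222, 132, 258, 181], 0.87), ([372, 259, 402, 284], 0.66)]
small_tin [([267, 132, 293, 168], 0.79)]
scale [([418, 314, 531, 394], 0.74)]
plastic_cup [([430, 299, 468, 342], 0.88)]
top [[-0.003, -0.99, 0.14, 0.413], [-1.0, 0.002, -0.004, 0.042], [0.003, -0.14, -0.99, 1.199], [0.0, 0.0, 0.0, 1.0]] 446.14428490585885 -0.09225334922849973
mixing_cup [([370, 265, 392, 288], 0.82), ([440, 212, 469, 252], 0.73), ([450, 294, 472, 321], 0.66)]
drying_rack [([406, 208, 479, 283], 0.65)]
blow_station [([199, 195, 352, 294], 0.9)]
handle [([198, 253, 250, 265], 0.71)]
paint_tin [([502, 209, 560, 253], 0.61), ([202, 197, 351, 291], 0.33)]
small_tin [([495, 274, 542, 305], 0.72)]
scale [([0, 227, 161, 309], 0.7)]
plastic_cup [([96, 241, 144, 284], 0.93), ([493, 273, 544, 307], 0.31)]
wrist [[0.449, -0.855, -0.262, 0.348], [-0.894, -0.429, -0.133, -0.524], [0.001, 0.294, -0.956, 0.385], [0.0, 0.0, 0.0, 1.0]] 330.8948099562822 -0.05299732896161386
[ 0.28019439 -0.55870148  0.23874758] [[-0.894, 0.0, 0.448], [-0.448, -0.0, -0.894], [-0.0, -1.0, 0.0]] 0.95 [ 0.09435292 -0.20384471 -0.42238802] 1.0017736141947717
```

View pics/top0.png

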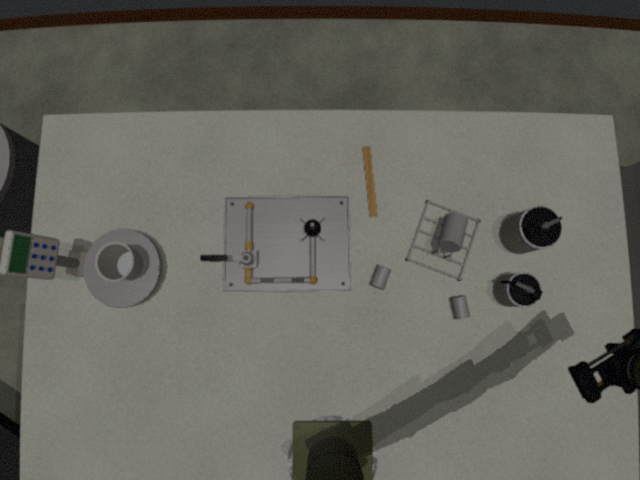

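View pics/scene0.png

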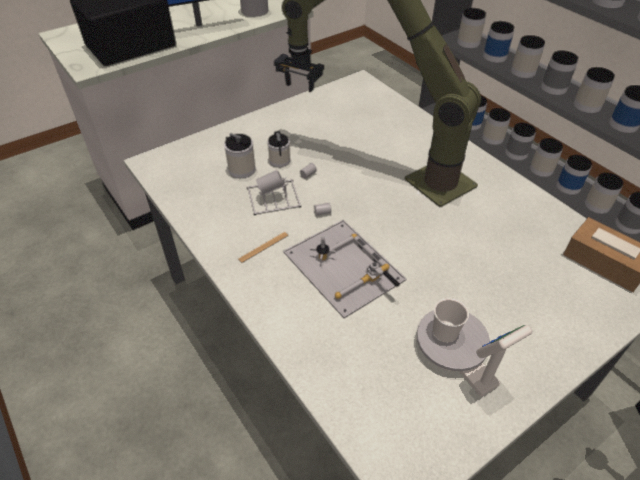

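Run:
```python
from h import *
a=cv2.imread('pics/top0.png'); 
A=cv2.resize(a[190:330,355:565],None,fx=3.8,fy=3.8,interpolation=cv2.INTER_CUBIC)
cv2.imwrite('pics/crop1.png',cv2.convertScaleAbs(A,alpha=1.5))
B=cv2.resize(a[185:305,190:360],None,fx=4.5,fy=4.5,interpolation=cv2.INTER_CUBIC)
cv2.imwrite('pics/crop2.png',cv2.convertScaleAbs(B,alpha=1.6))
```

```text
(no output)
```

View pics/crop1.png

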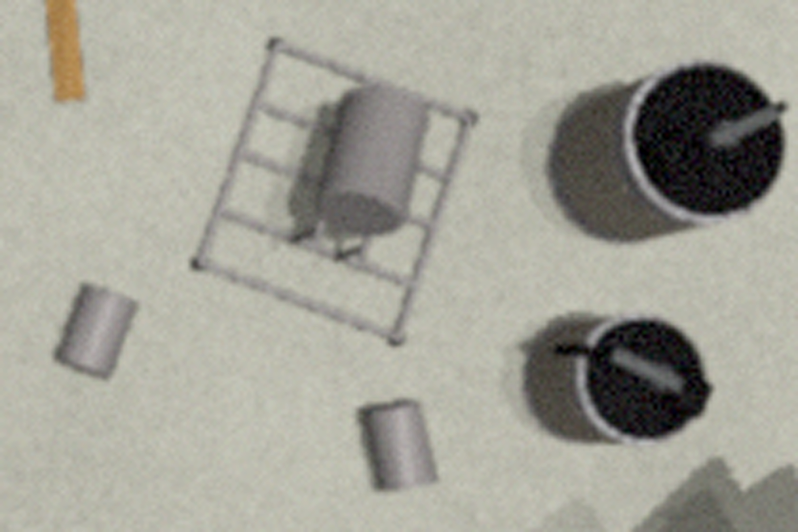

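View pics/crop2.png

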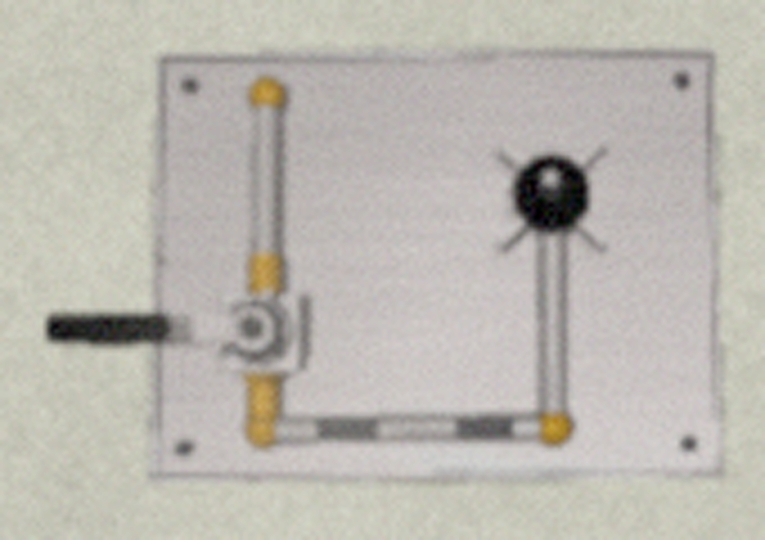

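Run:
```python
from h import *
c=cal('top0')
f1=lambda u,v,z: atz(c,u/3.8+355-.4,v/3.8+190-.4,z)
f2=lambda u,v,z: atz(c,u/4.5+190-.4,v/4.5+185-.4,z)
K=[f1(*p,.003) for p in [(274,42),(472,118),(397,340),(197,264)]]
print('rack',np.mean(K,0).round(4),[np.linalg.norm(K[i]-K[(i+1)%4]).round(3) for i in range(4)])
d=(K[0]+K[1]-K[2]-K[3]); print('rack x az',np.degrees(np.arctan2(d[1],d[0])));d=K[0]+K[3]-K[1]-K[2];print('y az -90',np.degrees(np.arctan2(d[1],d[0]))-90)
S=[f2(*p,.01) for p in [(160,58),(713,52),(722,474),(152,475)]]
o=np.mean(S,0);print('stn',o.round(4),[np.linalg.norm(S[i]-S[(i+1)%4]).round(3) for i in range(4)])
d=(S[0]+S[1]-S[2]-S[3]); a=np.arctan2(d[1],d[0]);print(np.degrees(a));d=S[0]+S[3]-S[1]-S[2];b=np.arctan2(d[1],d[0])-np.pi/2;print(np.degrees(b))
jet=np.mean([f2(*p,.044) for p in [(500,153),(606,150),(500,250),(606,250)]],0);piv=f2(253,328,.09);grip=f2(108,328,.08);print('jet',jet,'pivot',piv,'grip',grip, 'jettip',f2(551,178,.102))
for A in [a,b]:
    M=R.from_euler('z',A).as_matrix();print('pred jet',(o+M@[.06,-.08,0]).round(4),'pivot',(o+M@[-.02,.09,0]).round(4))
print('cup centre line', f1(371,160,.105))
print('paint',f1(706,142,.16),'small',f1(645,380,.125))
```

```text
rack [ 0.5751 -0.3065  0.003 ] [np.float64(0.154), np.float64(0.172), np.float64(0.152), np.float64(0.173)]
rack x az -21.17357604815051
y az -90 -21.20177764901169
stn [0.5664 0.1192 0.01  ] [np.float64(0.336), np.float64(0.254), np.float64(0.337), np.float64(0.252)]
0.4448733825448586
0.2549727705238494
jet [0.59782491 0.04909514 0.044     ] pivot [0.51920239 0.21555095 0.09      ] grip [0.52020412 0.29899875 0.08      ] jettip [0.60122395 0.0498427  0.102     ]
pred jet [0.627  0.0397 0.01  ] pivot [0.5457 0.209  0.01  ]
pred jet [0.6268 0.0395 0.01  ] pivot [0.546  0.2091 0.01  ]
cup centre line [ 0.58110778 -0.30121141  0.105     ]
paint [ 0.58403524 -0.50350968  0.16      ] small [ 0.43444249 -0.46966853  0.125     ]
```

Of the three look-alikes in the top view, the cup on the rack (452,231) is the one meant. The two on the bench at (380,277) and (460,307) are clearly smaller. The tin lids are at (540,228) and (523,289), the jet at (312,229), and the valve handle points left with its pivot at (246,258).

```bash
cat >> h.py <<'E'
def pose(az,tilt,zs):
    "az deg of lean (pointing dir horizontal part), tilt from down, zs=+1: tool z to the left of az"
    a,t=np.radians(az),np.radians(tilt)
    h=np.array([np.cos(a),np.sin(a),0]);y=np.sin(t)*h-np.cos(t)*np.array([0,0,1]);z=zs*np.array([-np.sin(a),np.cos(a),0])
    return R.from_matrix(np.c_[np.cross(y,z),y,z])
def rows(grasp,Rt,back=0,s=None):
    "row to bring grasp point to grasp - back*y"
    p,q,_=st(); y=Rt.as_matrix()[:,1]; T=np.array(grasp)+(.019-back)*y
    d=q.inv().apply(T-p); w=(q.inv()*Rt).as_rotvec()/np.pi
    print('TCP target',T.round(4),'row',d.round(4).tolist(),w.round(4).tolist(),'rows>=',np.linalg.norm(d)/.0417,np.linalg.norm(w)*180/7.16)
E
python3 - <<'E'
from h import *
rows([.575,-.3065,.079],pose(-21.2,35,-1),.20)
E
```

```text
TCP target [ 0.4782 -0.269   0.2273] row [-0.3069, 0.0115, -0.1702] [0.0811, 0.2572, 0.1829] rows>= 8.420417266903087 8.192156241887275
```

```bash
python3 -m handwheel '[[[-0.307,0.0115,-0.170,0.081,0.257,0.183],[-0.307,0.0115,-0.170,0.081,0.257,0.183],[-0.307,0.0115,-0.170,0.081,0.257,0.183],[-0.307,0.0115,-0.170,0.081,0.257,0.183],[-0.307,0.0115,-0.170,0.081,0.257,0.183],[-0.307,0.0115,-0.170,0.081,0.257,0.183],[-0.307,0.0115,-0.170,0.081,0.257,0.183],[-0.307,0.0115,-0.170,0.081,0.257,0.183],[-0.307,0.0115,-0.170,0.081,0.257,0.183],[-0.307,0.0115,-0.170,0.081,0.257,0.183],[-0.307,0.0115,-0.170,0.081,0.257,0.183],[-0.307,0.0115,-0.170,0.081,0.257,0.183]]]' 1 20
python3 - <<'E'
from h import *
p,q,s=st();print(np.round(s['q'],2),s['clock'])
im,c=snap('wrist','w1')
print(boxes_of('mixing_cup','wrist'))
print(proj(c,[.575,-.3065,.079]))
rows([.575,-.3065,.079],pose(-21.2,35,-1),.1)
E
```

```text
clock: 1.95
tool_pos: [0.4996, -0.2889, 0.2932]
eef_rot: [-0.311, -0.64, 0.699, -0.068]
contact_force: [-0.1, 0.2, -0.9]
opening: 1.0
[ 0.56  0.41 -0.1   2.16 -1.    0.04 -0.46] 1.95
[{'bbox': [281.8, 190.8, 334.9, 279.9], 'confidence': 0.92}, {'bbox': [184.5, 378.2, 221.6, 404.6], 'confidence': 0.89}, {'bbox': [371.1, 382.5, 414.3, 412.3], 'confidence': 0.59}]
[309.53780856 245.45142174]
TCP target [ 0.5317 -0.2897  0.1454] row [0.0488, 0.1417, -0.0121] [0.005, 0.001, 0.0208] rows>= 3.6063142055836144 0.5395272498369678
```

View pics/w1.png

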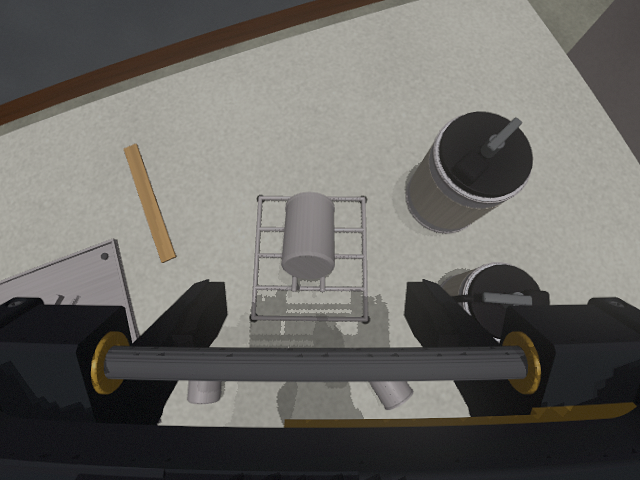

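The picture shows the cup on the rack at (308,235). That matches my prediction of (310,245), since the box is foreshortened. But joints 5 and 6 are at their limits, so this tilt needs the other wrist branch. I'll fit a kinematic model to check.

```bash
cat > fk.py <<'E'
from h import *
from scipy.optimize import least_squares
import itertools
S=[1]*7
def Rm(ax,a): return R.from_euler(ax,a)
def rots(q,sg):
    o=[];M=R.identity()
    for i,ax in enumerate('zyzyzyz'):
        M=M*Rm(ax,sg[i]*q[i]); o.append(M)
    return o
E
python3 - <<'E'
from fk import *
q0=[1.14,.689,-.195,1.565,.157,.902,-.215]; y0=np.array([0,0,-1.])
Rt0=R.from_matrix([[-.894,0,.448],[-.448,0,-.894],[0,-1,0]])
p,q,s=st(); q1=s['q']; y1=q.as_matrix()[:,1]
for sg in itertools.product([1,-1],repeat=6):
    e=[np.linalg.norm(rots(list(a),list(sg)+[1])[5].apply([0,0,1])-y) for a,y in ((q0,y0),(q1,y1))]
    if max(e)<.15: 
        for s7 in (1,-1):
            g=list(sg)+[s7]; C=[(rots(a,g)[6].inv()*b) for a,b in ((q0,Rt0),(q1,q))]
            print(g,np.round(e,3),C[0].as_matrix().round(2).tolist(),(C[0].inv()*C[1]).magnitude())
print(np.round(q1,4),p,q.as_quat())
E
```

```text
[-1, 1, -1, 1, -1, 1, 1] [0.001 0.   ] [[0.42, 0.0, -0.91], [-0.91, -0.0, -0.42], [-0.0, 1.0, 0.0]] 0.4844758452659646
[-1, 1, -1, 1, -1, 1, -1] [0.001 0.   ] [[0.0, 0.0, -1.0], [-1.0, -0.0, -0.0], [-0.0, 1.0, 0.0]] 0.0011461633676722654
[ 0.565   0.4133 -0.0982  2.1663 -1.      0.0431 -0.4574] [ 0.49706155 -0.29146269  0.29168408] [-0.31070038 -0.63970932  0.69996154 -0.06550656]
```

```bash
cat >> fk.py <<'E'
SG=[-1,1,-1,1,-1,1,-1]; C=R.from_matrix([[0,0,-1],[-1,0,0],[0,1,0]])
LO=np.array([-3.01,-.46,-1.47,.13,-1,.04,-2.66]);HI=np.array([3.01,2.08,1.51,2.56,4.14,2.09,2.66])
def fk(q,d):
    o=rots(q,SG); p=np.array([0,0,d[0]])+o[1].apply([d[4],0,d[1]])+o[3].apply([d[5],0,d[2]])+o[5].apply([0,0,d[3]])
    return p,o[6]*C
E
python3 - <<'E'
from fk import *
q0=[1.14,.689,-.195,1.565,.157,.902,-.215];p0=np.array([0.28019439,-0.55870148,0.23874758])
p,q,s=st();q1=s['q']
for n in (4,6):
    f=lambda d:np.r_[fk(q0,list(d)+[0]*(6-n))[0]-p0,fk(q1,list(d)+[0]*(6-n))[0]-p]
    z=least_squares(f,[.3,.4,.4,.3,0,0][:n]);print(z.x.round(4),(z.fun*1e3).round(2))
d=list(least_squares(lambda d:np.r_[fk(q0,list(d)+[0]*2)[0]-p0,fk(q1,list(d)+[0]*2)[0]-p],[.3,.4,.4,.3]).x)+[0,0]
np.save('d.npy',d)
def ik(T,Rt,starts,bias=None):
    out=[]
    for s0 in starts:
        z=least_squares(lambda x:np.r_[(fk(x,d)[0]-T)*10,(fk(x,d)[1]*Rt.inv()).as_rotvec()*3],np.clip(s0,LO+.02,HI-.02),bounds=(LO,HI))
        if z.cost<1e-6: out.append(z.x)
    return out
rng=np.random.default_rng(0)
for zs in (-1,1):
    Rt=pose(-21.2,35,zs);y=Rt.as_matrix()[:,1]
    for b in (.12,0):
        T=np.array([.575,-.3065,.079])+(.019-b)*y
        sols=ik(T,Rt,rng.uniform(LO,HI,(40,7)))
        sols=sorted(sols,key=lambda x:abs(x[2]));print(zs,b,len(sols))
        for x in sols[:5]:print(x.round(2))
for zs in (-1,1):
    Rt=pose(0,35,zs);y=Rt.as_matrix()[:,1]
    for z in (.0865,.2):
        T=np.array([.6,.05,z])+.019*y
        sols=sorted(ik(T,Rt,rng.uniform(LO,HI,(40,7))),key=lambda x:abs(x[2]));print('place',zs,z,len(sols))
        for x in sols[:4]:print(x.round(2))
E
```

```text
[0.137  0.6971 0.2438 0.3037] [ 25.54   7.04 -18.26   7.5   36.66  18.26]
[ 0.0209  0.4225  0.1107  0.0201  0.2232 -0.1577] [-0.  0. -0. -0.  0.  0.]
-1 0.12 0
-1 0 14
[ 0.54  0.95 -0.05  2.51  3.21  0.92  1.67]
[ 0.55  0.95 -0.06  2.51  3.2   0.92  1.68]
[ 0.55  0.95 -0.08  2.51  3.17  0.92  1.7 ]
[0.5  0.95 0.1  2.51 3.36 0.94 1.55]
[ 0.57  0.95 -0.14  2.51  3.11  0.92  1.75]
1 0.12 0
1 0 17
[ 0.57  0.95 -0.13  2.51  3.12  0.92 -1.4 ]
[ 0.58  0.95 -0.17  2.51  3.07  0.92 -1.36]
[ 0.59  0.95 -0.19  2.51  3.06  0.92 -1.35]
[ 0.6   0.96 -0.26  2.51  2.99  0.93 -1.29]
[ 0.62  0.96 -0.31  2.51  2.94  0.94 -1.25]
place -1 0.0865 0
place -1 0.2 15
[-0.12  0.68  0.02  2.46  3.05  0.62  1.55]
[-0.2   0.69  0.26  2.46  3.37  0.63  1.29]
[-0.01  0.7  -0.31  2.46  2.65  0.68  1.88]
[ 0.    0.7  -0.34  2.46  2.61  0.68  1.91]
place 1 0.0865 0
place 1 0.2 25
[-0.13  0.69  0.05  2.46  3.1   0.61 -1.63]
[-0.09  0.69 -0.06  2.46  2.96  0.62 -1.51]
[-0.06  0.69 -0.17  2.46  2.81  0.64 -1.4 ]
[-0.05  0.69 -0.18  2.46  2.8   0.64 -1.38]
```

```bash
cat >> fk.py <<'E'
def orow(qq,T):
    p,q,s=st(); Rt=fk(qq,[0]*6)[1]; print('row',q.inv().apply(np.array(T)-p).round(3).tolist(),((q.inv()*Rt).as_rotvec()/np.pi).round(3).tolist(), (q.inv()*Rt).magnitude()*57.3/7.16)
def log():
    p,q,s=st(); open('log.txt','a').write(json.dumps([list(map(float,s['q'])),p.tolist()])+'\n'); print('q',np.round(s['q'],2),'p',p.round(4),s['clock'])
E
echo '[[1.14,0.689,-0.195,1.565,0.157,0.902,-0.215],[0.28019439,-0.55870148,0.23874758]]' > log.txt
python3 - <<'E'
from fk import *
log(); orow([.55,.5,-.1,2.1,.3,.5,-.5],[.53,-.31,.30])
E
```

```text
q [ 0.57  0.41 -0.1   2.17 -1.    0.04 -0.46] p [ 0.4971 -0.2915  0.2917] 2.05
row [-0.036, 0.012, 0.006] [-0.066, -0.391, -0.158] 10.744303993511295
```

```bash
python3 -m handwheel '[[[-0.036,0.012,0.006,-0.066,-0.391,-0.158],[-0.036,0.012,0.006,-0.066,-0.391,-0.158],[-0.036,0.012,0.006,-0.066,-0.391,-0.158],[-0.036,0.012,0.006,-0.066,-0.391,-0.158],[-0.036,0.012,0.006,-0.066,-0.391,-0.158],[-0.036,0.012,0.006,-0.066,-0.391,-0.158],[-0.036,0.012,0.006,-0.066,-0.391,-0.158],[-0.036,0.012,0.006,-0.066,-0.391,-0.158],[-0.036,0.012,0.006,-0.066,-0.391,-0.158],[-0.036,0.012,0.006,-0.066,-0.391,-0.158],[-0.036,0.012,0.006,-0.066,-0.391,-0.158],[-0.036,0.012,0.006,-0.066,-0.391,-0.158]]]' | head -2
python3 - <<'E'
from fk import *
log(); 
s=r.get_state()['q']
orow([s[0],s[1],s[2],s[3],1.2,.55,-.8],[.53,-.31,.30])
E
```

```text
clock: 3.05
tool_pos: [0.5287, -0.3119, 0.2977]
q [ 0.19  0.61  0.39  1.61 -0.16  0.9  -0.11] p [ 0.5287 -0.3119  0.2977] 3.05
row [-0.002, -0.002, -0.0] [0.202, -0.121, -0.209] 7.920654693279939
```

```bash
python3 -m handwheel '[[[-0.002,-0.002,0,0.202,-0.121,-0.209],[-0.002,-0.002,0,0.202,-0.121,-0.209],[-0.002,-0.002,0,0.202,-0.121,-0.209],[-0.002,-0.002,0,0.202,-0.121,-0.209],[-0.002,-0.002,0,0.202,-0.121,-0.209],[-0.002,-0.002,0,0.202,-0.121,-0.209],[-0.002,-0.002,0,0.202,-0.121,-0.209],[-0.002,-0.002,0,0.202,-0.121,-0.209],[-0.002,-0.002,0,0.202,-0.121,-0.209]]]' | head -2
python3 - <<'E'
from fk import *
log(); L=[json.loads(l) for l in open('log.txt')]
# lateral+axial offset model
def fk2(q,d):
    o=rots(q,SG); return np.array([0,0,d[0]])+o[0].apply([d[1],d[2],0])+o[1].apply([0,0,d[3]])+o[2].apply([d[4],d[5],0])+o[3].apply([d[6],0,d[7]])+o[5].apply([d[8],0,d[9]])
for mask in ([0,3,7,9],[0,3,4,6,7,9],[0,1,3,4,6,7,9],[0,3,4,6,7,8,9]):
    def f(x):
        d=np.zeros(10);d[mask]=x;return np.concatenate([fk2(a,d)-b for a,b in L])
    z=least_squares(f,np.full(len(mask),.1),x_scale=.1);print(mask,z.x.round(4),np.abs(z.fun).max()*1e3)
s=r.get_state()['q']
orow([s[0],s[1],s[2],s[3],2.2,.6,-1.1],[.53,-.31,.30])
E
```

```text
clock: 3.8
tool_pos: [0.5232, -0.3093, 0.2981]
q [-0.56  0.94  1.12  2.12  0.75  0.09 -0.94] p [ 0.5232 -0.3093  0.2981] 3.8
[0, 3, 7, 9] [0.389  0.5473 0.3561 0.3458] 41.30829985937373
[0, 3, 4, 6, 7, 9] [0.3912 0.5494 0.0124 0.0096 0.3512 0.3404] 42.96280735467961
[0, 1, 3, 4, 6, 7, 9] [ 0.378  -0.0152  0.5755  0.0078  0.0104  0.3552  0.3475] 43.06371984281188
[0, 3, 4, 6, 7, 8, 9] [ 0.4472  0.6222 -0.1764  0.029   0.408  -0.0709  0.5183] 37.07323985495853
row [-0.001, 0.001, 0.007] [0.064, -0.388, -0.192] 11.009639859360197
```

Run:
```python
from fk import *
L=[json.loads(l) for l in open('log.txt')]
# linear: p = sum_i o_i * v_i (o_-1=I)
A=[];b=[]
for a,p in L:
    o=[np.eye(3)]+[m.as_matrix() for m in rots(a,SG)]
    A.append(np.hstack(o)); b.append(p)
A=np.vstack(A);b=np.concatenate(b)
import itertools
names=[f'{i}{ax}' for i in ['B',1,2,3,4,5,6,7] for ax in 'xyz']
base=[names.index(n) for n in ['Bz','2z','4z','6z']]
res=[]
others=[i for i in range(24) if i not in base]
for k in (1,2):
  for c in itertools.combinations(others,k):
    m=base+list(c); x,_,rk,_=np.linalg.lstsq(A[:,m],b,rcond=1e-6); res.append((np.abs(A[:,m]@x-b).max()*1e3+k*2,[names[i] for i in c],x.round(3)))
res.sort(key=lambda t:t[0])
for t in res[:10]: print(t)
```

```text
(np.float64(4.250843937359302), ['1y', '4y'], array([ 0.347,  0.563,  0.345,  0.326, -0.019, -0.027]))
(np.float64(4.250843937359468), ['2y', '4y'], array([ 0.347,  0.563,  0.345,  0.326, -0.019, -0.027]))
(np.float64(4.250843937359635), ['2y', '3y'], array([ 0.347,  0.563,  0.345,  0.326, -0.019, -0.027]))
(np.float64(4.250843937359802), ['1y', '3y'], array([ 0.347,  0.563,  0.345,  0.326, -0.019, -0.027]))
(np.float64(10.64116900970524), ['4y'], array([ 0.34 ,  0.571,  0.343,  0.33 , -0.044]))
(np.float64(10.641169009705795), ['3y'], array([ 0.34 ,  0.571,  0.343,  0.33 , -0.044]))
(np.float64(10.897379174406248), ['3y', '5x'], array([ 0.346,  0.563,  0.341,  0.335, -0.043, -0.008]))
(np.float64(10.89737917440658), ['4y', '5x'], array([ 0.346,  0.563,  0.341,  0.335, -0.043, -0.008]))
(np.float64(10.994596679851778), ['1x', '3y'], array([ 0.316,  0.611,  0.346,  0.336, -0.028, -0.045]))
(np.float64(10.994596679852165), ['1x', '4y'], array([ 0.316,  0.611,  0.346,  0.336, -0.028, -0.045]))
```

```bash
cat >> fk.py <<'E'
def refit():
    L=[json.loads(l) for l in open('log.txt')];A=[];b=[]
    for a,p in L:
        o=[m.as_matrix() for m in rots(a,SG)]
        A.append(np.c_[[0,0,1],o[1][:,1],o[1][:,2],o[3][:,1],o[3][:,2],o[5][:,2]]);b.append(p)
    x=np.linalg.lstsq(np.vstack(A),np.concatenate(b),rcond=None)[0]; return x,np.abs(np.vstack(A)@x-np.concatenate(b)).max()
D,_e=refit()
def fk(q,d=None):
    o=rots(q,SG);d=D
    return np.array([0,0,d[0]])+o[1].apply([0,d[1],d[2]])+o[3].apply([0,d[3],d[4]])+o[5].apply([0,0,d[5]]),o[6]*C
def ik(T,Rt,starts,lam=0):
    out=[]
    for s0 in starts:
        s0=np.clip(s0,LO+.02,HI-.02)
        z=least_squares(lambda x:np.r_[(fk(x)[0]-T)*10,(fk(x)[1]*Rt.inv()).as_rotvec()*3,lam*(x-s0)],s0,bounds=(LO,HI))
        if np.abs(z.fun[:6]).max()<.01: out.append(z.x)
    return out
E
python3 - <<'E'
from fk import *
print(D.round(4),_e)
rng=np.random.default_rng(0)
def show(n,T,Rt):
    sols=sorted(ik(T,Rt,rng.uniform(LO,HI,(40,7))),key=lambda x:abs(x[2]));print(n,len(sols))
    for x in sols[:12:3]:print(x.round(2))
for zs in (1,-1):
    Rt=pose(-21.2,35,zs);y=Rt.as_matrix()[:,1]
    for b in (.2,.12,0): show(('grasp',zs,b),np.array([.575,-.3065,.079])+(.019-b)*y,Rt)
    for az in (0,20,-20):
        Rt=pose(az,35,zs);y=Rt.as_matrix()[:,1]
        for z in (.0865,.2): show(('place',az,zs,z),np.array([.6,.05,z])+.019*y,Rt)
E
```

```text
Traceback (most recent call last):
NameError: name '_e' is not defined
```

Run:
```python
from fk import *
import fk as F
print(D.round(4),F._e)
rng=np.random.default_rng(0)
def show(n,T,Rt):
    sols=sorted(ik(T,Rt,rng.uniform(LO,HI,(40,7))),key=lambda x:abs(x[2]));print(n,len(sols))
    for x in sols[:12:3]:print(x.round(2))
for zs in (1,-1):
    Rt=pose(-21.2,35,zs);y=Rt.as_matrix()[:,1]
    for b in (.2,.12,0): show(('grasp',zs,b),np.array([.575,-.3065,.079])+(.019-b)*y,Rt)
    for az in (0,20):
        Rt=pose(az,35,zs);y=Rt.as_matrix()[:,1]
        for z in (.0865,.2): show(('place',az,zs,z),np.array([.6,.05,z])+.019*y,Rt)
```

```text
[ 0.3468 -0.019   0.5634 -0.0271  0.3446  0.3261] 0.00025084393735974597
('grasp', 1, 0.2) 23
[ 0.69  0.55 -0.35  2.38  2.78  0.4  -1.12]
[ 0.79  0.57 -0.51  2.37  2.56  0.43 -0.9 ]
[ 0.85  0.58 -0.6   2.37  2.46  0.45 -0.79]
[ 0.03  0.66  0.72  2.41  4.01  0.67 -2.35]
('grasp', 1, 0.12) 27
[ 0.56  0.72 -0.18  2.31  3.01  0.49 -1.34]
[ 0.64  0.72 -0.3   2.31  2.85  0.5  -1.17]
[ 0.71  0.74 -0.41  2.3   2.71  0.52 -1.01]
[ 0.11  0.82  0.59  2.34  3.83  0.72 -2.25]
('grasp', 1, 0) 25
[ 0.37  0.96  0.11  2.15  3.34  0.58 -1.74]
[ 0.6   0.95 -0.26  2.13  2.89  0.56 -1.17]
[ 0.68  0.97 -0.39  2.13  2.74  0.59 -0.98]
[ 0.76  1.   -0.54  2.13  2.58  0.63 -0.78]
('place', 0, 1, 0.0865) 27
[-0.22  0.93 -0.    2.29  2.94  0.69 -1.6 ]
[-0.19  0.93 -0.06  2.29  2.88  0.7  -1.53]
[-0.13  0.93 -0.16  2.29  2.78  0.72 -1.4 ]
[-0.06  0.94 -0.27  2.28  2.68  0.74 -1.28]
('place', 0, 1, 0.2) 21
[-0.23  0.67  0.01  2.25  2.83  0.4  -1.47]
[-0.06  0.68 -0.26  2.25  2.48  0.47 -1.09]
[-0.05  0.68 -0.28  2.24  2.45  0.48 -1.06]
[-0.02  0.68 -0.33  2.24  2.4   0.49 -1.  ]
('place', 20, 1, 0.0865) 22
[-0.02
[... 1040 characters left out ...]
.69]
[-0.11  0.93 -0.19  2.28  2.75  0.72  1.78]
[-0.5   1.02  0.46  2.31  3.42  0.75  0.95]
('place', 0, -1, 0.2) 20
[-0.25  0.67  0.04  2.26  2.88  0.4   1.62]
[-0.11  0.67 -0.18  2.25  2.57  0.44  1.95]
[-0.44  0.71  0.35  2.27  3.37  0.41  1.1 ]
[-0.54  0.75  0.53  2.27  3.62  0.47  0.83]
('place', 20, -1, 0.0865) 13
[ 0.11  0.94 -0.32  2.26  3.04  0.62  2.02]
[-0.34  1.    0.43  2.28  3.74  0.86  1.14]
[-0.44  1.07  0.63  2.29  3.86  0.98  0.97]
[-0.48  1.1   0.71  2.29  3.89  1.04  0.91]
('place', 20, -1, 0.2) 14
[-0.08  0.67  0.    2.23  3.56  0.39  1.4 ]
[ 0.06  0.68 -0.22  2.22  3.2   0.34  1.78]
[-0.34  0.73  0.42  2.25  3.97  0.58  0.95]
[ 0.22  0.71 -0.48  2.22  2.72  0.36  2.3 ]
```

```bash
cat >> fk.py <<'E'
def jpath(via,n):
    "rows for joint-space path current->via... with n rows per leg"
    p,q,s=st(); Q=[np.array(s['q'])]+[np.array(v) for v in via]; out=[]
    for a,b,k in zip(Q[:-1],Q[1:],n):
        for i in range(1,k+1):
            P,O=fk(a+(b-a)*i/k); out.append(np.r_[q.inv().apply(P-p),(q.inv()*O).as_rotvec()/np.pi].round(3).tolist()); print(P.round(3),end=' ')
    print(); print(json.dumps([out]).replace(' ',''))
E
python3 - <<'E'
from fk import *
Rt=pose(-21.2,35,1);y=Rt.as_matrix()[:,1]
g=ik(np.array([.575,-.3065,.079])+(.019-.17)*y,Rt,[[.5,.65,-.1,2.3,3.1,.45,-1.4]],.001)[0];print(g.round(2))
jpath([[.1,.65,.4,1.9,1.3,.7,-.9],[.4,.6,.1,2.1,2.2,.7,-1.1]],[6,6])
E
```

```text
[ 0.53  0.61 -0.12  2.36  3.09  0.43 -1.44]
[ 0.507 -0.339  0.285] [ 0.495 -0.368  0.281] [ 0.486 -0.398  0.285] [ 0.481 -0.428  0.298] [ 0.477 -0.459  0.32 ] [ 0.473 -0.492  0.351] [ 0.473 -0.504  0.352] [ 0.476 -0.513  0.351] [ 0.481 -0.518  0.35 ] [ 0.489 -0.52   0.347] [ 0.497 -0.517  0.344] [ 0.507 -0.51   0.34 ] 
[[[0.015,0.029,-0.016,-0.026,-0.019,-0.0],[0.035,0.052,-0.025,-0.045,-0.037,-0.002],[0.059,0.071,-0.028,-0.056,-0.052,-0.004],[0.088,0.087,-0.024,-0.061,-0.064,-0.01],[0.123,0.099,-0.014,-0.06,-0.072,-0.02],[0.165,0.106,-0.0,-0.055,-0.076,-0.034],[0.173,0.115,0.001,-0.041,-0.105,-0.036],[0.177,0.123,0.005,-0.025,-0.133,-0.036],[0.177,0.129,0.009,-0.006,-0.161,-0.035],[0.173,0.133,0.015,0.014,-0.187,-0.032],[0.166,0.134,0.021,0.037,-0.213,-0.027],[0.155,0.132,0.027,0.061,-0.237,-0.021]]]
```

```bash
python3 -m handwheel '[[[0.015,0.029,-0.016,-0.026,-0.019,-0.0],[0.035,0.052,-0.025,-0.045,-0.037,-0.002],[0.059,0.071,-0.028,-0.056,-0.052,-0.004],[0.088,0.087,-0.024,-0.061,-0.064,-0.01],[0.123,0.099,-0.014,-0.06,-0.072,-0.02],[0.165,0.106,-0.0,-0.055,-0.076,-0.034],[0.173,0.115,0.001,-0.041,-0.105,-0.036],[0.177,0.123,0.005,-0.025,-0.133,-0.036],[0.177,0.129,0.009,-0.006,-0.161,-0.035],[0.173,0.133,0.015,0.014,-0.187,-0.032],[0.166,0.134,0.021,0.037,-0.213,-0.027],[0.155,0.132,0.027,0.061,-0.237,-0.021]]]' | head -2
python3 - <<'E'
from fk import *
import fk as F
log();print(refit()[1])
Rt=pose(-21.2,35,1);y=Rt.as_matrix()[:,1]
g=ik(np.array([.575,-.3065,.079])+(.019-.17)*y,Rt,[[.5,.65,-.1,2.3,3.1,.45,-1.4]],.001)[0];print(g.round(2))
jpath([[.5,.6,-.05,2.25,2.8,.6,-1.3],g],[6,6])
E
```

```text
clock: 4.8
tool_pos: [0.4961, -0.5159, 0.3419]
q [-0.05  0.78  0.81  2.    1.95  0.31 -1.28] p [ 0.4961 -0.5159  0.3419] 4.8
0.00030836582849036454
[ 0.53  0.61 -0.12  2.36  3.09  0.43 -1.44]
[ 0.49 -0.51  0.31] [ 0.491 -0.497  0.285] [ 0.499 -0.479  0.268] [ 0.511 -0.454  0.26 ] [ 0.528 -0.424  0.261] [ 0.545 -0.387  0.272] [ 0.54  -0.368  0.259] [ 0.533 -0.349  0.246] [ 0.525 -0.331  0.234] [ 0.516 -0.312  0.223] [ 0.506 -0.293  0.213] [ 0.494 -0.275  0.203] 
[[[-0.031,0.01,-0.004,0.013,-0.035,0.018],[-0.059,0.013,-0.0,0.036,-0.067,0.033],[-0.082,0.006,0.011,0.066,-0.095,0.042],[-0.1,-0.008,0.028,0.102,-0.12,0.047],[-0.112,-0.033,0.049,0.144,-0.142,0.045],[-0.119,-0.067,0.072,0.19,-0.16,0.038],[-0.14,-0.077,0.071,0.201,-0.169,0.051],[-0.161,-0.087,0.068,0.21,-0.178,0.065],[-0.182,-0.098,0.064,0.219,-0.188,0.079],[-0.202,-0.11,0.058,0.228,-0.198,0.093],[-0.221,-0.122,0.052,0.236,-0.208,0.107],[-0.24,-0.134,0.044,0.244,-0.219,0.121]]]
```

```bash
python3 -m handwheel '[[[-0.031,0.01,-0.004,0.013,-0.035,0.018],[-0.059,0.013,-0.0,0.036,-0.067,0.033],[-0.082,0.006,0.011,0.066,-0.095,0.042],[-0.1,-0.008,0.028,0.102,-0.12,0.047],[-0.112,-0.033,0.049,0.144,-0.142,0.045],[-0.119,-0.067,0.072,0.19,-0.16,0.038],[-0.14,-0.077,0.071,0.201,-0.169,0.051],[-0.161,-0.087,0.068,0.21,-0.178,0.065],[-0.182,-0.098,0.064,0.219,-0.188,0.079],[-0.202,-0.11,0.058,0.228,-0.198,0.093],[-0.221,-0.122,0.052,0.236,-0.208,0.107],[-0.24,-0.134,0.044,0.244,-0.219,0.121]]]' | head -2
python3 - <<'E'
from fk import *
log()
rows([.575,-.3065,.079],pose(-21.2,35,1),.13)
E
```

```text
clock: 5.8
tool_pos: [0.4942, -0.2734, 0.2024]
q [ 0.53  0.6  -0.12  2.36  3.09  0.43 -1.44] p [ 0.4942 -0.2734  0.2024] 5.8
TCP target [ 0.5156 -0.2835  0.1699] row [0.0009, 0.0402, -0.0017] [-0.0009, -0.0001, -0.0015] rows>= 0.9642885874795182 0.042549503058135825
```

Run:
```python
from fk import *
c=cal('w1')
K=[atz(c,*p,.003) for p in [(259,198),(364.5,198.5),(366,319),(254,319.5)]]
print(np.mean(K,0).round(4),[np.linalg.norm(K[i]-K[(i+1)%4]).round(3) for i in range(4)])
d=(K[0]+K[1]-K[2]-K[3]); print(np.degrees(np.arctan2(d[1],d[0])))
d=K[0]+K[3]-K[1]-K[2];print(np.degrees(np.arctan2(d[1],d[0]))-90)
# predicted silhouette of cup lateral edges
a=np.radians(-21.2);h=np.array([np.cos(a),np.sin(a),0]);m=np.cos(.349)*h-np.sin(.349)*np.array([0,0,1]);p=np.array([-np.sin(a),np.cos(a),0]);n=np.cross(m,p)
for cx in [(.575,-.3065,.079),(np.mean(K,0)[0],np.mean(K,0)[1],.079)]:
    P=[proj(c,np.array(cx)+s*m*.0425+.0305*(np.cos(t)*p+np.sin(t)*n)) for s in (-1,1) for t in np.linspace(0,6.28,60)]
    print(np.min(P,0),np.max(P,0))
im,c=snap('wrist','w2'); print(proj(c,[.575,-.3065,.079]),[(b['bbox'],b['confidence']) for b in boxes_of('mixing_cup','wrist')])
```

```text
[ 0.5774 -0.3068  0.003 ] [np.float64(0.155), np.float64(0.172), np.float64(0.15), np.float64(0.174)]
-20.939525739886673
-20.487943588075765
[280.74856705 200.87519915] [336.11985865 289.73124682]
[280.28718583 199.00642874] [335.57314412 287.74332232]
[312.92019153 222.54019309] [([279.3, 181.7, 348.6, 273.4], 0.83), ([122.8, 2.1, 223.8, 63.4], 0.76), ([454.8, 0.3, 534.8, 68.4], 0.59)]
```

View pics/w2.png

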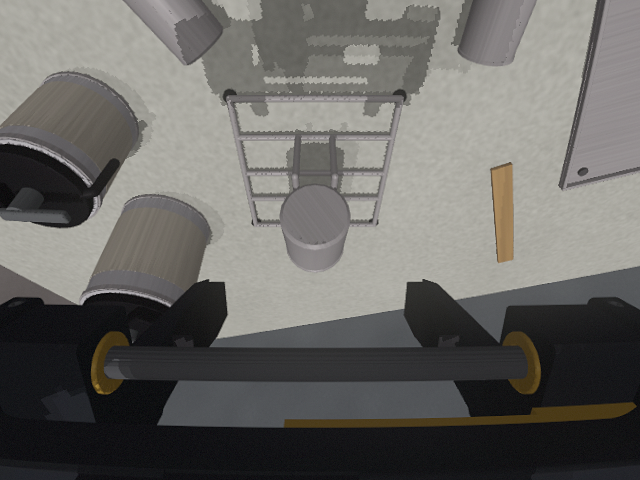

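Run:
```python
from fk import *
obs=[('w1',[283,192.5,335,280]),('w2',[279.5,183,350,271])]
def sil(c,x,az=-21):
    a=np.radians(az);h=np.array([np.cos(a),np.sin(a),0]);m=np.cos(.349)*h-np.sin(.349)*np.array([0,0,1]);p=np.array([-np.sin(a),np.cos(a),0]);n=np.cross(m,p)
    P=[proj(c,np.array(x)+s*m*.0425+rr*(np.cos(t)*p+np.sin(t)*n)) for s,rr in ((-1,.03),(1,.031)) for t in np.linspace(0,6.28,90)]
    return np.r_[np.min(P,0),np.max(P,0)]
C_=[cal(n) for n,_ in obs]
for sub in ([0],[1],[0,1]):
    z=least_squares(lambda x:np.concatenate([sil(C_[i],x)-obs[i][1] for i in sub]),[.575,-.3065,.079],diff_step=1e-3); print(z.x.round(4),z.fun.round(1))
z=least_squares(lambda x:np.concatenate([sil(C_[i],[x[0],x[1],.079])-obs[i][1] for i in (0,1)]),[.575,-.3065],diff_step=1e-3); print(z.x.round(4),z.fun.round(1))
K=[atz(C_[1],*p,.003) for p in [(253,222),(379,222),(399.5,97),(231,98)]]
print(np.mean(K,0),[np.linalg.norm(K[i]-K[(i+1)%4]).round(3) for i in range(4)])
```

```text
[ 0.5867 -0.3111  0.072 ] [-0.5  0.3  0.5 -0.3]
[ 0.5918 -0.311   0.0747] [ 0.2 -0.1 -0.2  0.2]
[ 0.5864 -0.3098  0.0788] [-2.2 -1.2 -0.2 -0.4 -1.6 -1.7 -0.2  0.7]
[ 0.5862 -0.3097] [-2.2 -1.2 -0.2 -0.3 -1.6 -1.6 -0.2  0.8]
[ 0.57865304 -0.30490147  0.003     ] [np.float64(0.161), np.float64(0.17), np.float64(0.149), np.float64(0.169)]
```

Run:
```python
from fk import *
rows([.585,-.310,.079],pose(-21.2,35,1),0)
```

```text
TCP target [ 0.5952 -0.3139  0.0634] row [0.0116, 0.1763, -0.0019] [-0.0008, -0.0002, -0.0019] rows>= 4.23767741052056 0.05304361375257189
```

```bash
python3 -m handwheel '[[[0.006,0.03,-0.002,0,0,-0.002],[0.012,0.06,-0.002,0,0,-0.002],[0.012,0.09,-0.002,0,0,-0.002],[0.012,0.12,-0.002,0,0,-0.002],[0.012,0.145,-0.002,0,0,-0.002],[0.012,0.16,-0.002,0,0,-0.002],[0.012,0.170,-0.002,0,0,-0.002],[0.012,0.176,-0.002,0,0,-0.002],[0.012,0.176,-0.002,0,0,-0.002]]]' 1 20
python3 - <<'E'
from fk import *
log(); rows([.585,-.310,.079],pose(-21.2,35,1),0)
im,c=snap('wrist','w3'); print([(b['bbox'],b['confidence']) for b in boxes_of('mixing_cup','wrist')])
E
```

```text
clock: 6.65
tool_pos: [0.5997, -0.3149, 0.0657]
eef_rot: [0.701, 0.088, 0.334, -0.623]
contact_force: [0.5, -0.3, -0.4]
opening: 0.997
q [ 0.5   0.95 -0.1   2.1   3.09  0.52 -1.42] p [ 0.5997 -0.3149  0.0657] 6.65
TCP target [ 0.5952 -0.3139  0.0634] row [-0.005, -0.0008, -0.0008] [-0.0007, 0.0006, 0.0021] rows>= 0.1230979317215517 0.05690480004280956
[([222.1, 210.2, 410.9, 405.7], 0.86)]
```

View pics/w3.png

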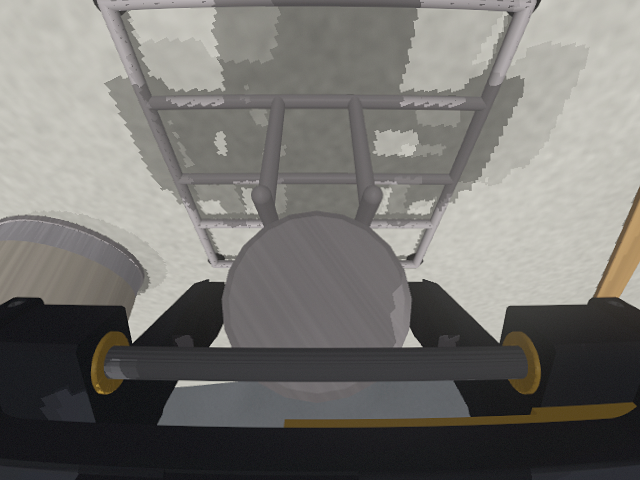

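Run:
```python
from fk import *
c=cal('w3'); a=np.radians(-21.2);h=np.array([np.cos(a),np.sin(a),0]);m=np.cos(.349)*h-np.sin(.349)*np.array([0,0,1]);p=np.array([-np.sin(a),np.cos(a),0]);n=np.cross(m,p)
# fit bottom-disc: observed left/right extremes, top
ob=np.array([222.5,410.5,211.5])
def f(x):
    P=np.array([proj(c,x+.03*(np.cos(t)*p+np.sin(t)*n)) for t in np.linspace(0,6.28,120)]); return np.array([P[:,0].min(),P[:,0].max(),P[:,1].min()])-ob
z=least_squares(f,np.array([.585,-.31,.079])-.0425*m,diff_step=1e-3);b=z.x
mid=b+.0425*m
tp,q,_=st(); y=q.as_matrix()[:,1]; g=tp-.019*y
print('bottom',b,'mid',mid,'grasp-mid in (m,p,n)',[(g-mid)@v for v in (m,p,n)])
```

```text
bottom [ 0.55212551 -0.29599767  0.09252922] mid [ 0.58936056 -0.31044019  0.07799599] grasp-mid in (m,p,n) [np.float64(-0.001739786217060474), np.float64(-0.0001230572273036292), np.float64(0.00404769321033862)]
```

```bash
python3 -m handwheel '[[[-0.002,0.001,0,0,0,0],[-0.003,0.002,0,0,0,0],[-0.003,0.002,0,0,0,0],[-0.003,0.002,0,0,0,0],[-0.003,0.002,0,0,0,0],[-0.003,0.002,0,0,0,0],[-0.003,0.002,0,0,0,0],[-0.003,0.002,0,0,0,0],[-0.003,0.002,0,0,0,0],[-0.003,0.002,0,0,0,0]]]' -1 25
python3 - <<'E'
from fk import *
log(); p,q,s=st()
# lift 0.15 vertically and a bit back
print(q.inv().apply([0,0,.15]).round(3), q.inv().apply([-.03,.03,.15]).round(3))
E
```

```text
clock: 7.58
tool_pos: [0.5985, -0.3142, 0.0633]
eef_rot: [0.701, 0.089, 0.334, -0.623]
contact_force: [-1.6, -1.8, 4.2]
opening: 0.676
q [ 0.5   0.95 -0.1   2.11  3.09  0.53 -1.42] p [ 0.5985 -0.3142  0.0633] 7.5833
[ 0.087 -0.122  0.   ] [ 0.055 -0.145  0.017]
```

```bash
python3 -m handwheel '[[[0.006,-0.008,0,0,0,0],[0.015,-0.02,0,0,0,0],[0.03,-0.041,0,0,0,0],[0.045,-0.061,0,0,0,0],[0.06,-0.081,0,0,0,0],[0.07,-0.1,0,0,0,0],[0.08,-0.11,0,0,0,0],[0.087,-0.122,0,0,0,0],[0.087,-0.122,0,0,0,0]]]'
python3 - <<'E'
from fk import *
log(); s=r.get_state()
Rt=pose(8,35,-1);y=Rt.as_matrix()[:,1]
for n,T,Rr in (('mid',np.array([.56,-.12,.24]),pose(-8,35,1)),('pre',np.array([.599,.049,.20]),Rt)):
    y=Rr.as_matrix()[:,1]
    for b in ik(T+.019*y,Rr,[[0,.68,.0,2.25,3.1,.4,1.6 if n=='pre' else -1.5]],.001): print(n,b.round(2))
E
```

```text
clock: 8.33
tool_pos: [0.6, -0.3128, 0.2161]
eef_rot: [0.701, 0.091, 0.335, -0.624]
contact_force: [-0.0, 0.7, -1.2]
opening: 0.678
q [ 0.49  0.65 -0.09  2.05  3.07  0.18 -1.43] p [ 0.6    -0.3128  0.2161] 8.3333
mid [ 0.13  0.56 -0.01  2.3   3.11  0.34 -1.55]
pre [-0.15  0.67 -0.02  2.26  3.07  0.4   1.62]
```

Run:
```python
from fk import *
jpath([[.13,.56,-.01,2.3,3.11,.34,-.5]],[12])
```

```text
[ 0.6   -0.296  0.217] [ 0.601 -0.279  0.218] [ 0.6   -0.262  0.218] [ 0.599 -0.245  0.219] [ 0.598 -0.228  0.22 ] [ 0.596 -0.212  0.221] [ 0.593 -0.196  0.222] [ 0.59  -0.18   0.223] [ 0.587 -0.164  0.224] [ 0.583 -0.149  0.225] [ 0.579 -0.134  0.227] [ 0.575 -0.119  0.228] 
[[[-0.004,-0.004,0.016,0.003,-0.033,-0.0],[-0.009,-0.008,0.032,0.007,-0.066,-0.0],[-0.013,-0.012,0.048,0.01,-0.099,-0.001],[-0.018,-0.017,0.063,0.014,-0.132,-0.002],[-0.024,-0.022,0.078,0.017,-0.164,-0.003],[-0.029,-0.027,0.093,0.02,-0.197,-0.005],[-0.035,-0.033,0.107,0.024,-0.23,-0.007],[-0.042,-0.038,0.121,0.027,-0.263,-0.009],[-0.048,-0.044,0.134,0.03,-0.295,-0.012],[-0.055,-0.05,0.147,0.033,-0.328,-0.015],[-0.061,-0.057,0.16,0.036,-0.36,-0.019],[-0.069,-0.063,0.172,0.039,-0.393,-0.023]]]
```

```bash
python3 -m handwheel '[[[-0.004,-0.004,0.016,0.003,-0.033,0],[-0.009,-0.008,0.032,0.007,-0.066,0],[-0.013,-0.012,0.048,0.01,-0.099,-0.001],[-0.018,-0.017,0.063,0.014,-0.132,-0.002],[-0.024,-0.022,0.078,0.017,-0.164,-0.003],[-0.029,-0.027,0.093,0.02,-0.197,-0.005],[-0.035,-0.033,0.107,0.024,-0.23,-0.007],[-0.042,-0.038,0.121,0.027,-0.263,-0.009],[-0.048,-0.044,0.134,0.03,-0.295,-0.012],[-0.055,-0.05,0.147,0.033,-0.328,-0.015],[-0.061,-0.057,0.16,0.036,-0.36,-0.019],[-0.069,-0.063,0.172,0.039,-0.393,-0.023]]]'
python3 - <<'E'
from fk import *
log(); jpath([[.0,.58,-.01,2.3,3.1,.38,.75]],[12])
E
```

```text
clock: 9.33
tool_pos: [0.573, -0.1179, 0.2237]
eef_rot: [0.723, 0.478, -0.121, -0.484]
contact_force: [0.1, 0.3, -0.7]
opening: 0.676
q [ 0.    0.58  0.19  2.31  3.42  0.37 -0.82] p [ 0.573  -0.1179  0.2237] 9.3333
[ 0.575 -0.112  0.224] [ 0.578 -0.106  0.224] [ 0.58  -0.1    0.224] [ 0.582 -0.094  0.224] [ 0.584 -0.088  0.224] [ 0.585 -0.082  0.224] [ 0.587 -0.076  0.224] [ 0.589 -0.07   0.224] [ 0.59  -0.064  0.224] [ 0.591 -0.057  0.224] [ 0.592 -0.051  0.224] [ 0.593 -0.045  0.224] 
[[[0.006,0.001,0.002,0.0,-0.036,-0.002],[0.012,0.002,0.004,-0.0,-0.071,-0.004],[0.018,0.003,0.006,-0.0,-0.107,-0.006],[0.024,0.003,0.008,-0.001,-0.142,-0.008],[0.03,0.004,0.011,-0.002,-0.178,-0.01],[0.035,0.004,0.013,-0.002,-0.214,-0.012],[0.041,0.005,0.016,-0.003,-0.249,-0.014],[0.047,0.005,0.018,-0.005,-0.285,-0.016],[0.053,0.006,0.021,-0.006,-0.32,-0.018],[0.058,0.006,0.024,-0.007,-0.356,-0.02],[0.064,0.006,0.027,-0.009,-0.391,-0.021],[0.069,0.006,0.03,-0.011,-0.426,-0.023]]]
```

```bash
python3 -m handwheel '[[[0.006,0.001,0.002,0.0,-0.036,-0.002],[0.012,0.002,0.004,0,-0.071,-0.004],[0.018,0.003,0.006,0,-0.107,-0.006],[0.024,0.003,0.008,-0.001,-0.142,-0.008],[0.03,0.004,0.011,-0.002,-0.178,-0.01],[0.035,0.004,0.013,-0.002,-0.214,-0.012],[0.041,0.005,0.016,-0.003,-0.249,-0.014],[0.047,0.005,0.018,-0.005,-0.285,-0.016],[0.053,0.006,0.021,-0.006,-0.32,-0.018],[0.058,0.006,0.024,-0.007,-0.356,-0.02],[0.064,0.006,0.027,-0.009,-0.391,-0.021],[0.069,0.006,0.03,-0.011,-0.426,-0.023]]]'
python3 - <<'E'
from fk import *
log()
rows([.599,.049,.205],pose(8,35,-1),0)
E
```

```text
clock: 10.33
tool_pos: [0.5932, -0.0455, 0.2234]
eef_rot: [0.483, 0.701, -0.52, -0.076]
contact_force: [0.4, 0.1, -1.5]
opening: 0.676
q [-0.33  0.65  0.53  2.32  3.79  0.52  0.03] p [ 0.5932 -0.0455  0.2234] 10.3333
TCP target [0.6098 0.0505 0.1894] row [0.0773, 0.0364, -0.0577] [-0.0225, -0.3085, -0.0213] rows>= 2.473980571209902 7.79521571334824
```

```bash
python3 -m handwheel '[[[0.01,0,-0.007,-0.003,-0.035,-0.002],[0.02,0,-0.014,-0.005,-0.07,-0.004],[0.03,0,-0.021,-0.007,-0.105,-0.006],[0.04,0.005,-0.028,-0.01,-0.14,-0.009],[0.05,0.010,-0.035,-0.013,-0.175,-0.012],[0.06,0.015,-0.042,-0.016,-0.21,-0.014],[0.068,0.02,-0.049,-0.018,-0.245,-0.017],[0.077,0.028,-0.058,-0.020,-0.28,-0.019],[0.077,0.036,-0.058,-0.0225,-0.3085,-0.021],[0.077,0.036,-0.058,-0.0225,-0.3085,-0.021],[0.077,0.036,-0.058,-0.0225,-0.3085,-0.021]]]'
python3 - <<'E'
from fk import *
log()
rows([.599,.049,.205],pose(8,35,-1),0)
snap('wrist','w4'); snap('top','top4'); snap('scene','scene4')
a=cv2.imread('pics/w4.png')
b=cv2.imread('pics/scene4.png')[180:320,260:420]; t=cv2.imread('pics/top4.png')[170:310,200:360]
b=cv2.resize(b,(400,350),interpolation=2);t=cv2.resize(t,(400,350),interpolation=2)
cv2.imwrite('pics/m4.png',np.vstack([np.hstack([b,t]),cv2.resize(a,(333,250)).__class__ and np.pad(cv2.resize(a,(333,250)),((0,0),(0,467),(0,0)))]))
E
```

```text
clock: 11.25
tool_pos: [0.6105, 0.049, 0.1904]
eef_rot: [0.169, 0.688, -0.658, 0.256]
contact_force: [0.6, -1.3, -1.0]
opening: 0.678
q [-0.58  0.79  0.72  2.27  3.96  0.65  0.64] p [0.6105 0.049  0.1904] 11.25
TCP target [0.6098 0.0505 0.1894] row [0.001, 0.0005, -0.0016] [-0.0009, -0.0027, -0.0004] rows>= 0.046429925145366334 0.07212810653392604
```

View pics/w4.png

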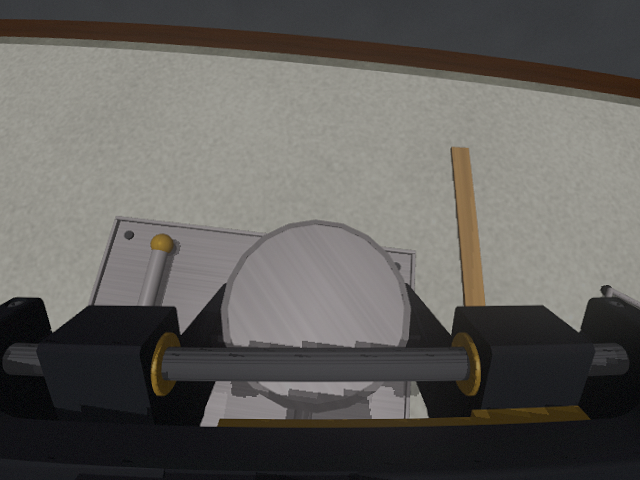

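Run:
```python
from fk import *
t=cal('top0');im=cv2.imread('pics/top0.png');g=im.max(2)
f2=lambda u,v,z: atz(t,u/4.5+190-.4,v/4.5+185-.4,z)
sub=g[215:245,298:326]<45; n,l,s_,ce=cv2.connectedComponentsWithStats(sub.astype(np.uint8)); k=1+np.argmax(s_[1:,4]); print('blob',ce[k]+[298,215],s_[k])
print('cone',atz(t,*(ce[k]+[298,215]),.048))
S=[f2(160,58,.01),f2(713,52,.01)]; print('top corners',np.round(S,4))
w=cal('w4'); print('w4 corners',atz(w,118,217.5,.01).round(4),atz(w,414,252,.01).round(4))
c=cal('scene0');print('scene proj seat/tip',proj(c,[.599,.049,.044]),proj(c,[.599,.049,.102]))
im=cv2.imread('pics/scene0.png');g=im.max(2);sub=(g[225:275,300:350]<60); n,l,s_,ce=cv2.connectedComponentsWithStats(sub.astype(np.uint8)); 
for k in range(1,n):
    if s_[k,4]>8: print(ce[k]+[300,225],s_[k]+[300,225,0,0,0])
for x in [(.599,.049)]:
    P=[proj(c,[x[0]+rr*np.cos(a),x[1]+rr*np.sin(a),z]) for z,rr in ((.044,.023),(.057,.01)) for a in np.linspace(0,6.28,60)]; print('pred black bbox',np.min(P,0),np.max(P,0))
# cup bottom disc in w4, in world
ob=np.array([222.5,410.5,221.0])
def f(x):
    P=np.array([proj(w,x+.03*np.array([np.cos(a),np.sin(a),0])) for a in np.linspace(0,6.28,120)]); return np.array([P[:,0].min(),P[:,0].max(),P[:,1].min()])-ob
z=least_squares(f,[.6,.05,.247],diff_step=1e-3); p,q,_=st(); print('bottom',z.x, 'grasp',p-.019*q.as_matrix()[:,1], 'TCP',p)
```

```text
blob [312.05084746 228.10169492] [  7   5  15  16 177]
cone [0.60001769 0.05021405 0.048     ]
top corners [[ 0.6916  0.2883  0.01  ]
 [ 0.6944 -0.0479  0.01  ]]
w4 corners [0.6949 0.2873 0.01  ] [ 0.6981 -0.0469  0.01  ]
scene proj seat/tip [323.93846523 248.41051408] [324.03890878 236.49633193]
[322.55696203 249.41772152] [317 245  12   9  79]
pred black bbox [317.0862399  243.39036892] [330.78456035 253.52509032]
bottom [0.60021913 0.0471715  0.24684866] grasp [0.59989979 0.04681477 0.20704009] TCP [0.61074992 0.04827685 0.19151151]
```

Run:
```python
from fk import *
p,q,s=st()
for dz in (0,-.06,-.10): print(dz,q.inv().apply([.002,.003,dz]).round(4), ((q.inv()*pose(8,35,-1)).as_rotvec()/np.pi).round(4))
```

```text
0 [-0.0019  0.0014 -0.0027] [-0.001 -0.003 -0.001]
-0.06 [ 0.0326  0.0504 -0.0026] [-0.001 -0.003 -0.001]
-0.1 [ 0.0557  0.0831 -0.0024] [-0.001 -0.003 -0.001]
```

```bash
python3 -m handwheel '[[[-0.0019,0.0014,-0.0027,-0.001,-0.003,-0.001],[0.004,0.009,-0.0027,-0.001,-0.003,-0.001],[0.010,0.018,-0.0027,-0.001,-0.003,-0.001],[0.016,0.027,-0.0026,-0.001,-0.003,-0.001],[0.022,0.036,-0.0026,-0.001,-0.003,-0.001],[0.028,0.044,-0.0026,-0.001,-0.003,-0.001],[0.0326,0.0504,-0.0026,-0.001,-0.003,-0.001],[0.039,0.059,-0.0026,-0.001,-0.003,-0.001],[0.045,0.068,-0.0025,-0.001,-0.003,-0.001],[0.051,0.076,-0.0024,-0.001,-0.003,-0.001],[0.0557,0.0831,-0.0024,-0.001,-0.003,-0.001],[0.0557,0.0831,-0.0024,-0.001,-0.003,-0.001]]]'
python3 - <<'E'
from fk import *
log();p,q,s=st()
print(p-.019*q.as_matrix()[:,1], ((q.inv()*pose(8,35,-1)).as_rotvec()*57.3).round(2))
w=snap('wrist','w5')[1]
for dz in (-.006,-.012,-.018): print(dz,q.inv().apply([0,0,dz]).round(4))
E
```

```text
clock: 12.4
tool_pos: [0.613, 0.0519, 0.0899]
eef_rot: [0.164, 0.688, -0.658, 0.26]
contact_force: [0.9, 0.4, -1.2]
opening: 0.674
q [-0.56  1.05  0.71  2.3   3.77  0.89  0.76] p [0.613  0.0519 0.0899] 12.4
[0.60220904 0.05039362 0.10546582] [0.06 0.16 0.08]
-0.006 [ 0.0034  0.0049 -0.    ]
-0.012 [ 0.0069  0.0098 -0.    ]
-0.018 [ 0.0103  0.0148 -0.    ]
```

View pics/w5.png

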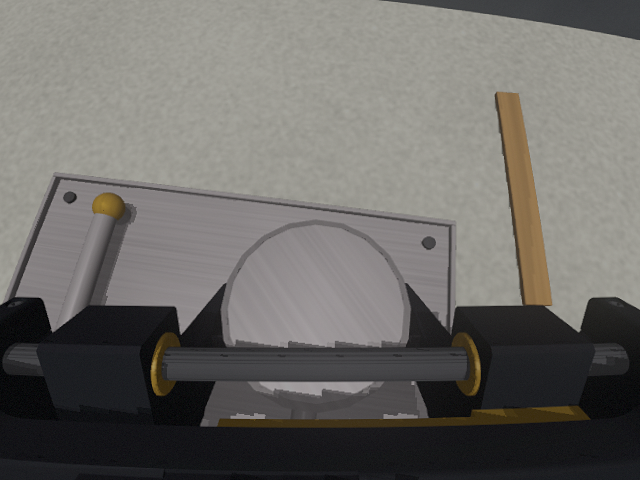

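The cup hangs mouth-down, its bottom centred at (316,310) with the tray behind it, and nothing is touching yet. I'll lower it the last 16 mm in small steps.

```bash
python3 -m handwheel '[[[0.0017,0.0025,0,0,0,0],[0.0034,0.0049,0,0,0,0],[0.0051,0.0073,0,0,0,0],[0.0069,0.0098,0,0,0,0],[0.0075,0.0107,0,0,0,0],[0.0075,0.0107,0,0,0,0]]]'; python3 -m handwheel '[[[0.0006,0.0008,0,0,0,0],[0.0011,0.0016,0,0,0,0],[0.0011,0.0016,0,0,0,0]]]'
python3 - <<'E'
from fk import *
p,q,s=st();print(p-.019*q.as_matrix()[:,1])
E
```

```text
clock: 12.95
tool_pos: [0.6134, 0.0516, 0.0782]
eef_rot: [0.164, 0.687, -0.658, 0.26]
contact_force: [0.6, 0.6, -1.3]
opening: 0.677
clock: 13.2
tool_pos: [0.6135, 0.0516, 0.0764]
eef_rot: [0.164, 0.687, -0.658, 0.26]
contact_force: [-0.3, -0.1, -0.9]
opening: 0.679
[0.60266796 0.05003931 0.0919793 ]
```

```bash
python3 -m handwheel '[[[0.0006,0.0008,0,0,0,0],[0.0011,0.0016,0,0,0,0],[0.0011,0.0016,0,0,0,0]]]'; python3 -m handwheel '[[[0.0006,0.0008,0,0,0,0],[0.0011,0.0016,0,0,0,0],[0.0011,0.0016,0,0,0,0]]]'; python3 -m handwheel '[[[0.0006,0.0008,0,0,0,0],[0.0006,0.0008,0,0,0,0]]]'
```

```text
clock: 13.45
tool_pos: [0.6135, 0.0516, 0.0744]
eef_rot: [0.164, 0.687, -0.658, 0.26]
contact_force: [0.3, -0.2, -1.4]
opening: 0.679
clock: 13.7
tool_pos: [0.6134, 0.0516, 0.0724]
eef_rot: [0.164, 0.687, -0.658, 0.26]
contact_force: [-0.1, -0.5, -1.2]
opening: 0.677
clock: 13.87
tool_pos: [0.6134, 0.0515, 0.0715]
eef_rot: [0.164, 0.687, -0.658, 0.26]
contact_force: [-0.2, 0.1, -1.5]
opening: 0.679
```

```bash
for i in 1 2; do python3 -m handwheel '[[[0.0006,0.0008,0,0,0,0],[0.0006,0.0008,0,0,0,0]]]'|grep -E 'tool|force'; done; python3 -m handwheel '[[[0.0006,0.0008,0,0,0,0],[0.0006,0.0008,0,0,0,0]]]'|grep -E 'tool|force'
```

```text
tool_pos: [0.6134, 0.0516, 0.0705]
contact_force: [0.0, 0.8, -1.0]
tool_pos: [0.6134, 0.0516, 0.0695]
contact_force: [0.6, -0.0, -0.9]
tool_pos: [0.6133, 0.0515, 0.0685]
contact_force: [-1.4, -0.3, -0.8]
```

```bash
for i in 1 2; do python3 -m handwheel '[[[0.0006,0.0008,0,0,0,0],[0.0006,0.0008,0,0,0,0]]]'|grep -E 'tool|force|open'; done
python3 - <<'E'
from fk import *
w=snap('wrist','w6')[1]; a=cv2.imread('pics/w6.png'); b=cv2.imread('pics/w5.png')
snap('scene','scene6')
d=cv2.absdiff(a,b)[215:340,220:415]; print('cup moved in hand? mean diff on disc',d[20:70,40:150].mean())
p,q,s=st();print(s['clock'],p-.019*q.as_matrix()[:,1])
cv2.imwrite('pics/m6.png',np.hstack([cv2.resize(a[150:450,170:460],(400,414)),cv2.resize(cv2.imread('pics/scene6.png')[190:290,280:376],(400,414),interpolation=2)]))
E
```

```text
tool_pos: [0.6136, 0.0515, 0.0681]
contact_force: [-0.7, 0.8, 3.1]
opening: 0.677
tool_pos: [0.6137, 0.0515, 0.068]
contact_force: [-4.0, 1.1, 9.7]
opening: 0.678
cup moved in hand? mean diff on disc 1.4866666666666666
14.8 [0.6028029  0.04996177 0.08350977]
```

View pics/m6.png

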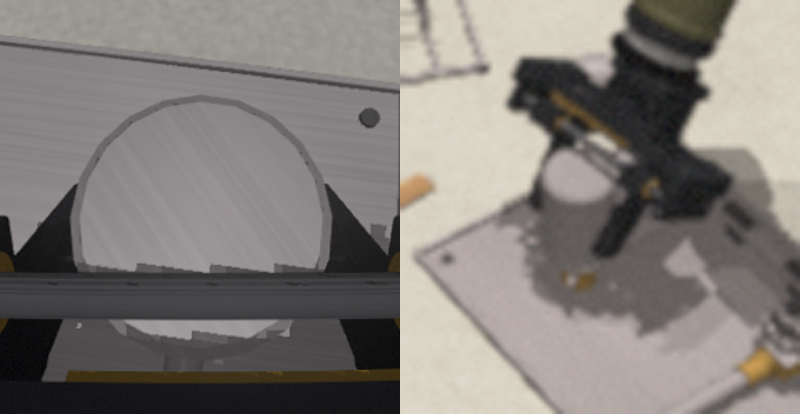

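```bash
python3 -m handwheel '[[[0,0,0,0,0,0],[0,0,0,0,0,0],[0,0,0,0,0,0],[0,0,0,0,0,0],[0,0,0,0,0,0],[0,0,0,0,0,0]]]' 1; python3 -m handwheel '[[[0,-0.01,0,0,0,0],[0,-0.025,0,0,0,0],[0,-0.04,0,0,0,0],[0,-0.06,0,0,0,0],[0,-0.08,0,0,0,0],[0,-0.10,0,0,0,0],[0,-0.13,0,0,0,0],[0,-0.15,0,0,0,0],[0,-0.15,0,0,0,0]]]'
python3 - <<'E'
from fk import *
log(); w=snap('wrist','w7')[1]; snap('scene','scene7');snap('top','top7')
a=cv2.imread('pics/w7.png')
cv2.imwrite('pics/m7.png',np.hstack([cv2.resize(a[120:420,150:450],(400,400)),cv2.resize(cv2.imread('pics/scene7.png')[190:290,280:380],(400,400),interpolation=2)]))
print(proj(w,[.601,.05,.129]),proj(w,[.601,.05,.044]),[(b['bbox'],b['confidence']) for b in boxes_of('mixing_cup','wrist')])
E
```

```text
clock: 15.3
tool_pos: [0.6133, 0.0515, 0.0665]
eef_rot: [0.164, 0.687, -0.658, 0.26]
contact_force: [-0.1, 0.2, -0.1]
opening: 1.0
clock: 16.05
tool_pos: [0.5257, 0.0383, 0.1923]
eef_rot: [0.166, 0.687, -0.658, 0.259]
contact_force: [-0.2, -1.0, 0.4]
opening: 0.999
q [-0.6   0.8   0.81  2.52  3.87  0.85  0.83] p [0.5257 0.0383 0.1923] 16.05
[313.60988028 207.54900011] [313.95761087 241.72856881] [([450.3, 398.0, 467.4, 417.6], 0.8), ([273.6, 169.8, 352.4, 270.2], 0.64), ([4.3, 263.4, 128.6, 302.7], 0.63)]
```

View pics/m7.png

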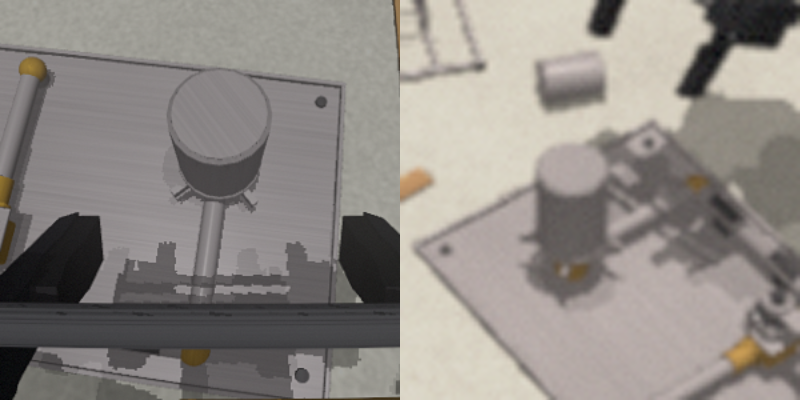

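The crop shows the cup standing straight and released, with the rib ends visible below its rim. Next is the valve handle, so I'll check which arcs are reachable in the current wrist branch.

Run:
```python
from fk import *
piv=np.array([.521,.2195,.08]); cur=np.array(r.get_state()['q'])
for tilt in (15,25,35):
  for zs in (-1,1):
    for r_ in (.08,.095):
      s0=[-.5,.8,.2,2.3,3.3,.6,cur[6]] ; res=[]
      for off,th in [(0,0),(0,20),(0,45),(0,65),(0,86)]:
        az=90-th; d=np.array([np.cos(np.radians(az)),np.sin(np.radians(az)),0])
        Rt=pose(az,tilt,zs); T=piv+r_*d+.019*Rt.as_matrix()[:,1]
        best=None
        for st0 in [s0]+[[-.5,.8,a,2.2,b,.6,c] for a in (-.8,0,.8) for b in (.0,1.5,3) for c in (-1.5,0,1.5)]:
            x=ik(T,Rt,[st0],.003)
            if x and min(np.min(x[0]-LO),np.min(HI-x[0]))>.03 and (best is None or np.abs(x[0]-s0).max()<np.abs(best-s0).max()): best=x[0]
        if best is None: res.append(None);continue
        s0=best;res.append(best.round(2).tolist())
      print(tilt,zs,r_); [print('   ',x) for x in res]
```

```text
15 -1 0.08
    [-0.02, 1.04, -0.84, 1.85, 1.05, 0.54, -1.43]
    [-0.16, 0.95, -0.56, 1.86, 0.93, 0.34, -1.69]
    [-0.33, 0.9, -0.26, 1.87, 0.75, 0.18, -1.97]
    [-0.43, 0.9, -0.08, 1.87, 0.6, 0.13, -2.19]
    [-0.51, 0.9, 0.06, 1.88, 0.43, 0.14, -2.4]
15 -1 0.095
    [-0.04, 1.04, -0.84, 1.83, 1.04, 0.55, -1.44]
    [-0.18, 0.96, -0.57, 1.83, 0.91, 0.36, -1.68]
    [-0.33, 0.92, -0.28, 1.83, 0.72, 0.22, -1.94]
    [-0.42, 0.91, -0.11, 1.83, 0.58, 0.18, -2.16]
    [-0.49, 0.91, 0.04, 1.83, 0.42, 0.17, -2.38]
15 1 0.08
    [0.13, 1.24, -1.25, 1.84, 1.33, 0.92, 1.53]
    [0.02, 1.08, -0.94, 1.85, 1.28, 0.64, 1.19]
    [-0.17, 0.95, -0.55, 1.86, 1.21, 0.38, 0.77]
    [-0.31, 0.91, -0.29, 1.87, 1.12, 0.26, 0.48]
    [-0.4, 0.9, -0.13, 1.87, 1.01, 0.24, 0.2]
15 1 0.095
    [0.11, 1.25, -1.25, 1.83, 1.33, 0.93, 1.52]
    [0.01, 1.09, -0.95, 1.82, 1.27, 0.66, 1.2]
    [-0.16, 0.97, -0.58, 1.82, 1.17, 0.42, 0.82]
    [-0.29, 0.92, -0.34, 1.82, 1.07, 0.31, 0.54]
    [-0.39, 0.91, -0.14, 1.83, 0.91, 0.26, 0.32]
25 -1 0.08
    [0.1, 1.09, -0.91, 1.91, 1.15, 0.41, -1.44]
    [0.11, 1.11, -0.96
[... 1216 characters left out ...]
, 0.2, -1.36]
    [0.3, 1.39, -1.36, 2.0, 1.86, 0.77, -2.22]
    [-0.78, 1.08, 0.62, 2.12, 3.98, 0.89, 0.88]
    [-0.85, 1.09, 0.64, 2.14, 3.76, 0.76, 0.7]
    [-0.91, 1.09, 0.65, 2.13, 3.55, 0.55, 0.5]
35 1 0.08
    [0.29, 1.28, -1.19, 1.94, 1.4, 0.51, 1.6]
    [0.32, 1.38, -1.35, 2.03, 1.86, 0.76, 0.92]
    [0.28, 1.44, -1.43, 2.11, 2.1, 1.11, 0.36]
    [0.18, 1.33, -1.29, 2.13, 2.17, 1.22, -0.14]
    [0.11, 1.34, -1.29, 2.11, 2.09, 1.45, -0.46]
35 1 0.095
    [0.26, 1.28, -1.18, 1.93, 1.41, 0.5, 1.58]
    [0.29, 1.37, -1.33, 2.0, 1.86, 0.74, 0.91]
    [0.26, 1.42, -1.41, 2.07, 2.1, 1.08, 0.36]
    [0.21, 1.44, -1.43, 2.09, 2.15, 1.33, 0.01]
    [0.15, 1.44, -1.43, 2.07, 2.11, 1.57, -0.32]
```

Run:
```python
from fk import *
Rt=pose(90,0,-1); T=np.array([.521,.3095,.08+.10])+.019*Rt.as_matrix()[:,1]
g=ik(T,Rt,[[-.5,.7,0,1.7,0,.75,-.5]],.003)[0];print(g.round(3))
V=[[-.6,.55,.45,2.15,2.7,.75,.55],[-.55,.45,.15,1.95,1.4,.8,.1],[-.52,.5,0,1.75,.3,.85,-.4],g]
jpath(V,[7,7,7,4])
```

```text
[-0.619  0.76   0.013  1.704 -0.014  0.678 -0.598]
[0.579 0.04  0.221] [0.622 0.04  0.258] [0.659 0.039 0.297] [0.688 0.038 0.336] [0.711 0.037 0.375] [0.728 0.035 0.411] [0.739 0.035 0.445] [0.74  0.018 0.458] [0.735 0.003 0.465] [ 0.727 -0.009  0.466] [ 0.715 -0.017  0.462] [ 0.7   -0.02   0.453] [ 0.682 -0.016  0.44 ] [ 0.662 -0.005  0.425] [0.647 0.005 0.404] [0.63  0.02  0.383] [0.613 0.041 0.362] [0.595 0.067 0.344] [0.578 0.098 0.328] [0.56  0.135 0.315] [0.543 0.175 0.307] [0.54  0.211 0.271] [0.535 0.246 0.234] [0.529 0.279 0.198] [0.521 0.309 0.161] 
[[[-0.059,0.002,0.007,0.009,0.041,0.042],[-0.115,-0.003,0.014,0.013,0.087,0.083],[-0.167,-0.014,0.019,0.012,0.136,0.122],[-0.214,-0.03,0.025,0.007,0.19,0.157],[-0.254,-0.048,0.029,-0.001,0.246,0.189],[-0.289,-0.069,0.033,-0.014,0.306,0.217],[-0.317,-0.09,0.035,-0.03,0.368,0.24],[-0.323,-0.102,0.052,-0.037,0.442,0.261],[-0.322,-0.111,0.066,-0.045,0.518,0.279],[-0.314,-0.118,0.077,-0.052,0.594,0.294],[-0.301,-0.122,0.083,-0.058,0.671,0.306],[-0.284,-0.124,0.084,-0.062,0.749,0.314],[-0.262,-0.123,0.077,-0.062,0.828,0.318],[-0.239,-0.121,0.064,-0.058,0.907,0.318],[-0.215,-0.111,0.052,0.043,-0.921,-0.307],[-0.191,-0.102,0.035,0.023,-0.862,-0.274],[-0.168,-0.094,0.012,0.003,-0.803,-0.245],[-0.146,-0.087,-0.017,-0.019,-0.743,-0.219],[-0.126,-0.081,-0.051,-0.041,-0.682,-0.197],[-0.109,-0.078,-0.089,-0.065,-0.621,-0.177],[-0.096,-0.077,-0.132,-0.089,-0.559,-0.159],[-0.076,-0.046,-0.168,-0.105,-0.531,-0.156],[-0.055,-0.016,-0.203,-0.119,-0.502,-0.156],[-0.033,0.012,-0.237,-0.13,-0.471,-0.157],[-0.009,0.04,-0.268,-0.139,-0.439,-0.16]]]
```

```bash
python3 -m handwheel '[[[-0.059,0.002,0.007,0.009,0.041,0.042],[-0.087,0,0.010,0.011,0.064,0.062],[-0.115,-0.003,0.014,0.013,0.087,0.083],[-0.141,-0.008,0.016,0.013,0.11,0.102],[-0.167,-0.014,0.019,0.012,0.136,0.122],[-0.19,-0.022,0.022,0.010,0.163,0.14],[-0.214,-0.03,0.025,0.007,0.19,0.157],[-0.234,-0.039,0.027,0.003,0.218,0.173],[-0.254,-0.048,0.029,-0.001,0.246,0.189],[-0.272,-0.058,0.031,-0.008,0.276,0.203],[-0.289,-0.069,0.033,-0.014,0.306,0.217],[-0.303,-0.08,0.034,-0.022,0.337,0.228]]]'
python3 - <<'E'
from fk import *
log(); jpath([[-.55,.5,.15,1.95,1.4,.8,.1]],[12])
E
```

```text
clock: 17.25
tool_pos: [0.7339, 0.0355, 0.4283]
eef_rot: [0.679, 0.646, -0.336, 0.094]
contact_force: [-0.2, -0.3, 1.6]
opening: 1.001
q [-0.79  0.67  0.83  2.18  3.05  0.72  0.2 ] p [0.7339 0.0355 0.4283] 17.25
[0.741 0.028 0.44 ] [0.745 0.019 0.45 ] [0.747 0.01  0.457] [0.746 0.001 0.461] [ 0.743 -0.008  0.462] [ 0.738 -0.016  0.46 ] [ 0.73  -0.021  0.454] [ 0.721 -0.025  0.447] [ 0.709 -0.025  0.436] [ 0.696 -0.022  0.424] [ 0.681 -0.015  0.411] [ 0.665 -0.003  0.397] 
[[[-0.014,0.004,-0.007,-0.003,0.043,0.017],[-0.026,0.006,-0.011,-0.005,0.087,0.034],[-0.038,0.007,-0.012,-0.005,0.132,0.05],[-0.048,0.007,-0.009,-0.003,0.176,0.066],[-0.055,0.005,-0.004,0.0,0.221,0.081],[-0.06,0.002,0.004,0.006,0.265,0.097],[-0.061,-0.003,0.013,0.013,0.309,0.112],[-0.059,-0.009,0.024,0.023,0.353,0.127],[-0.053,-0.017,0.036,0.035,0.397,0.142],[-0.042,-0.026,0.048,0.049,0.44,0.156],[-0.028,-0.037,0.059,0.066,0.482,0.171],[-0.009,-0.049,0.069,0.086,0.522,0.186]]]
```

```bash
python3 -m handwheel '[[[-0.014,0.004,-0.007,-0.003,0.043,0.017],[-0.026,0.006,-0.011,-0.005,0.087,0.034],[-0.038,0.007,-0.012,-0.005,0.132,0.05],[-0.048,0.007,-0.009,-0.003,0.176,0.066],[-0.055,0.005,-0.004,0.0,0.221,0.081],[-0.06,0.002,0.004,0.006,0.265,0.097],[-0.061,-0.003,0.013,0.013,0.309,0.112],[-0.059,-0.009,0.024,0.023,0.353,0.127],[-0.053,-0.017,0.036,0.035,0.397,0.142],[-0.042,-0.026,0.048,0.049,0.44,0.156],[-0.028,-0.037,0.059,0.066,0.482,0.171],[-0.009,-0.049,0.069,0.086,0.522,0.186]]]'
python3 - <<'E'
from fk import *
log(); jpath([[-.55,.5,0,1.75,.1,.9,-.5]],[12])
E
```

```text
clock: 18.25
tool_pos: [0.6638, -0.0044, 0.3957]
eef_rot: [0.866, 0.353, 0.154, -0.319]
contact_force: [-1.3, -1.7, -0.3]
opening: 0.996
q [-1.04  0.74  1.    2.09  1.83  0.32 -0.24] p [ 0.6638 -0.0044  0.3957] 18.25
[ 0.668 -0.004  0.388] [ 0.669 -0.002  0.379] [0.666 0.    0.368] [0.659 0.005 0.356] [0.648 0.014 0.342] [0.634 0.026 0.327] [0.617 0.045 0.313] [0.597 0.069 0.301] [0.575 0.099 0.292] [0.55  0.134 0.288] [0.523 0.175 0.29 ] [0.494 0.22  0.3  ] 
[[[0.0,0.006,0.006,0.001,0.054,0.007],[-0.003,0.01,0.014,0.002,0.107,0.019],[-0.009,0.011,0.024,0.003,0.16,0.035],[-0.018,0.009,0.036,0.004,0.212,0.056],[-0.028,0.003,0.052,0.005,0.261,0.08],[-0.039,-0.007,0.07,0.007,0.309,0.11],[-0.048,-0.023,0.092,0.009,0.353,0.143],[-0.056,-0.045,0.116,0.011,0.394,0.181],[-0.061,-0.074,0.142,0.013,0.43,0.224],[-0.062,-0.109,0.168,0.016,0.462,0.27],[-0.059,-0.151,0.192,0.02,0.487,0.32],[-0.051,-0.2,0.213,0.025,0.506,0.374]]]
```

```bash
python3 -m handwheel '[[[0.0,0.006,0.006,0.001,0.04,0.005],[-0.002,0.008,0.010,0.002,0.08,0.013],[-0.005,0.011,0.017,0.003,0.12,0.023],[-0.009,0.011,0.024,0.003,0.16,0.035],[-0.016,0.010,0.033,0.004,0.195,0.05],[-0.023,0.006,0.043,0.005,0.23,0.067],[-0.031,0,0.056,0.006,0.27,0.086],[-0.039,-0.007,0.07,0.007,0.309,0.11],[-0.045,-0.018,0.086,0.008,0.341,0.134],[-0.052,-0.034,0.104,0.010,0.373,0.162],[-0.058,-0.055,0.125,0.012,0.408,0.195],[-0.061,-0.074,0.142,0.013,0.43,0.224]]]'
python3 - <<'E'
from fk import *
log(); rows([.521,.3095,.20],pose(90,0,-1),0)
E
```

```text
clock: 19.25
tool_pos: [0.5724, 0.1002, 0.2908]
eef_rot: [0.655, -0.183, 0.528, -0.509]
contact_force: [0.3, -0.0, -0.3]
opening: 1.001
q [-0.86  0.61  0.51  1.86  0.4   0.67 -0.27] p [0.5724 0.1002 0.2908] 19.25
TCP target [0.521  0.3095 0.181 ] row [-0.2374, -0.0078, 0.0457] [-0.0644, 0.1472, 0.1597] rows>= 5.800109577472354 5.69439587492361
```

```bash
python3 -m handwheel '[[[-0.04,-0.001,0.008,-0.011,0.025,0.027],[-0.08,-0.003,0.016,-0.022,0.05,0.054],[-0.12,-0.004,0.024,-0.033,0.075,0.08],[-0.16,-0.005,0.032,-0.044,0.1,0.107],[-0.2,-0.007,0.04,-0.055,0.125,0.134],[-0.237,-0.008,0.046,-0.064,0.147,0.16],[-0.237,-0.008,0.046,-0.064,0.147,0.16],[-0.237,-0.008,0.046,-0.064,0.147,0.16],[-0.237,-0.008,0.046,-0.064,0.147,0.16]]]' -0.05
python3 - <<'E'
from fk import *
log(); p,q,s=st(); im,c=snap('wrist','w8'); print([(np.round(b['bbox']),b['confidence']) for b in boxes_of('handle','wrist')])
for n,P in (('grip',[.521,.2995,.08]),('gripend',[.521,.3345,.08]),('gripnear',[.521,.2645,.08]),('pivot',[.521,.2195,.08]),('tcp',p),('grasp',p-.019*q.as_matrix()[:,1])): print(n,proj(c,P).round(1))
E
```

```text
clock: 20.0
tool_pos: [0.5235, 0.3054, 0.1823]
eef_rot: [0.501, -0.496, 0.501, -0.501]
contact_force: [0.5, -0.4, -1.0]
opening: 0.475
q [-0.72  0.74  0.2   1.7  -0.19  0.72 -0.42] p [0.5235 0.3054 0.1823] 20.0
[(array([301., 197., 327., 335.]), 0.86)]
grip [310.8 243.7]
gripend [310.9 200. ]
gripnear [310.8 284. ]
pivot [310.8 331.2]
tcp [314.7 298.3]
grasp [314.7 318.7]
```

View pics/w8.png

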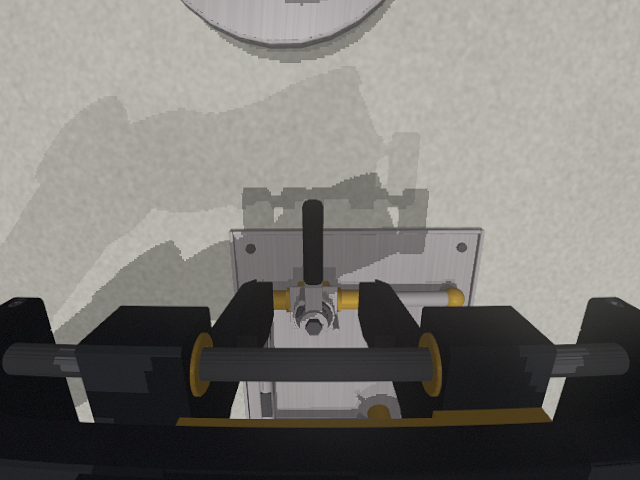

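The grip spans (313, 200–284), within 1 mm of the prediction, and the jaws straddle it. I'll descend on it and close.

Run:
```python
from fk import *
rows([.5225,.3065,.08],pose(90,0,-1),0)
```

```text
TCP target [0.5225 0.3065 0.061 ] row [-0.0013, 0.1223, -0.0021] [-0.0022, 0.0011, 0.0011] rows>= 2.9323232008473417 0.0675175923146063
```

```bash
python3 -m handwheel '[[[-0.001,0.02,-0.002,-0.002,0.001,0.001],[-0.001,0.045,-0.002,-0.002,0.001,0.001],[-0.001,0.07,-0.002,-0.002,0.001,0.001],[-0.001,0.09,-0.002,-0.002,0.001,0.001],[-0.001,0.11,-0.002,-0.002,0.001,0.001],[-0.001,0.122,-0.002,-0.002,0.001,0.001],[-0.001,0.122,-0.002,-0.002,0.001,0.001]]]'; python3 -m handwheel '[[[0,0,0,0,0,0],[0,0,0,0,0,0],[0,0,0,0,0,0],[0,0,0,0,0,0],[0,0,0,0,0,0],[0,0,0,0,0,0]]]' -1 25
cat >> fk.py <<'E'
PIV=np.array([.5225,.2195,.08])
def arc(ths,rr=.087):
    p,q,s=st(); out=[]
    for th in ths:
        a=np.radians(90-th);Rt=pose(90-th,0,-1);T=PIV+rr*np.array([np.cos(a),np.sin(a),0])+.019*Rt.as_matrix()[:,1]
        out.append(np.r_[q.inv().apply(T-p),(q.inv()*Rt).as_rotvec()/np.pi].round(3).tolist())
    print(json.dumps([out]).replace(' ',''))
E
python3 - <<'E'
from fk import *
log(); arc(np.linspace(4,44,12))
E
```

```text
clock: 20.68
tool_pos: [0.5207, 0.3063, 0.0591]
eef_rot: [0.501, -0.5, 0.499, -0.499]
contact_force: [-0.9, -0.1, -0.4]
opening: 0.482
clock: 21.18
tool_pos: [0.522, 0.3078, 0.0621]
eef_rot: [-0.5, 0.5, -0.499, 0.501]
contact_force: [-2.9, -0.4, 6.9]
opening: 0.179
q [-0.68  0.92  0.13  1.76 -0.23  0.48 -0.39] p [0.522  0.3078 0.0621] 21.1833
[[[0.002,0.001,0.007,-0.0,0.023,-0.001],[0.002,0.001,0.012,-0.0,0.043,-0.001],[0.003,0.001,0.017,-0.0,0.063,-0.001],[0.004,0.001,0.023,-0.0,0.083,-0.001],[0.006,0.001,0.028,-0.0,0.103,-0.001],[0.008,0.001,0.033,0.0,0.124,-0.001],[0.01,0.001,0.038,0.0,0.144,-0.001],[0.013,0.001,0.043,0.0,0.164,-0.001],[0.016,0.001,0.048,0.0,0.184,-0.001],[0.019,0.001,0.052,0.0,0.204,-0.001],[0.022,0.001,0.057,0.0,0.225,-0.001],[0.026,0.001,0.061,0.0,0.245,-0.001]]]
```

```bash
python3 -m handwheel '[[[0.002,0,0.007,0,0.023,0],[0.002,0,0.012,0,0.043,0],[0.003,0,0.017,0,0.063,0],[0.004,0,0.023,0,0.083,0],[0.006,0,0.028,0,0.103,0],[0.008,0,0.033,0.0,0.124,0],[0.01,0,0.038,0.0,0.144,0],[0.013,0,0.043,0.0,0.164,0],[0.016,0,0.048,0.0,0.184,0],[0.019,0,0.052,0.0,0.204,0],[0.022,0,0.057,0.0,0.225,0],[0.026,0,0.061,0.0,0.245,0]]]'
python3 - <<'E'
from fk import *
log(); p,q,s=st(); d=p-PIV; print('th',90-np.degrees(np.arctan2(d[1],d[0])),np.hypot(*d[:2]), 'yaw th',-np.degrees((q*pose(90,0,-1).inv()).as_rotvec())); arc(np.linspace(47,80,12))
E
```

```text
clock: 22.18
tool_pos: [0.583, 0.2838, 0.0621]
eef_rot: [-0.275, 0.653, -0.65, 0.276]
contact_force: [-1.7, 3.5, 6.8]
opening: 0.179
q [-0.7   0.98  0.33  1.63 -0.49  0.62 -0.86] p [0.583  0.2838 0.0621] 22.1833
th 43.28148076457093 0.08828351273896468 yaw th [-0.26105001 -0.09051065 44.11889337]
[[[0.001,0.001,0.006,0.001,0.016,-0.001],[0.002,0.001,0.01,0.001,0.033,-0.001],[0.002,0.001,0.015,0.001,0.049,-0.001],[0.003,0.001,0.019,0.001,0.066,-0.001],[0.004,0.001,0.024,0.001,0.083,-0.001],[0.005,0.001,0.028,0.001,0.099,-0.001],[0.007,0.001,0.032,0.001,0.116,-0.001],[0.009,0.001,0.037,0.001,0.133,-0.001],[0.011,0.001,0.041,0.001,0.149,-0.001],[0.013,0.001,0.045,0.001,0.166,-0.001],[0.015,0.001,0.049,0.001,0.183,-0.001],[0.018,0.001,0.052,0.001,0.199,-0.001]]]
```

Handle is following, with forces as the spring predicts.

```bash
python3 -m handwheel '[[[0.001,0,0.006,0,0.016,0],[0.002,0,0.01,0,0.033,0],[0.002,0,0.015,0,0.049,0],[0.003,0,0.019,0,0.066,0],[0.004,0,0.024,0,0.083,0],[0.005,0,0.028,0,0.099,0],[0.007,0,0.032,0,0.116,0],[0.009,0,0.037,0,0.133,0],[0.011,0,0.041,0,0.149,0],[0.013,0,0.045,0,0.166,0],[0.015,0,0.049,0,0.183,0],[0.018,0,0.052,0,0.199,0]]]'
python3 - <<'E'
from fk import *
log(); p,q,s=st(); d=p-PIV; print('th',90-np.degrees(np.arctan2(d[1],d[0])),np.hypot(*d[:2]), 'yaw th',-np.degrees((q*pose(90,0,-1).inv()).as_rotvec()),s['moment']); arc(np.linspace(81,88,6))
E
```

```text
clock: 23.18
tool_pos: [0.6089, 0.2366, 0.0622]
eef_rot: [-0.061, 0.707, -0.702, 0.064]
contact_force: [2.1, 6.5, 3.9]
opening: 0.179
q [-0.68  1.01  0.48  1.62 -0.69  0.68 -1.24] p [0.6089 0.2366 0.0622] 23.1833
th 78.82692202251872 0.08803085471793524 yaw th [-0.45179373 -0.17042599 79.84599024] [ 1.122199   -0.31849985  0.14334243]
[[[0.001,0.001,0.003,0.002,0.006,-0.001],[0.001,0.001,0.005,0.002,0.014,-0.001],[0.001,0.001,0.008,0.002,0.022,-0.001],[0.001,0.001,0.01,0.002,0.03,-0.001],[0.002,0.001,0.012,0.002,0.038,-0.001],[0.002,0.001,0.014,0.002,0.045,-0.001]]]
```

```bash
python3 -m handwheel '[[[0.001,0,0.003,0,0.006,0],[0.001,0,0.005,0,0.014,0],[0.001,0,0.008,0,0.022,0],[0.001,0,0.01,0,0.030,0],[0.001,0,0.01,0,0.030,0]]]'; python3 -m handwheel '[[[0,0,0.002,0,0.005,0],[0,0,0.003,0,0.01,0],[0,0,0.003,0,0.01,0]]]'
python3 - <<'E'
from fk import *
p,q,s=st(); d=p-PIV; print('th',90-np.degrees(np.arctan2(d[1],d[0])),np.hypot(*d[:2]), 'yaw th',-np.degrees((q*pose(90,0,-1).inv()).as_rotvec()),s['moment'])
E
```

```text
clock: 23.6
tool_pos: [0.6101, 0.2274, 0.0621]
eef_rot: [-0.028, 0.709, -0.703, 0.031]
contact_force: [1.8, 8.6, 4.5]
opening: 0.176
clock: 23.85
tool_pos: [0.6102, 0.2268, 0.0621]
eef_rot: [-0.019, 0.711, -0.703, 0.021]
contact_force: [2.1, 10.6, 4.1]
opening: 0.178
th 85.20746991493584 0.08796462378934987 yaw th [-0.65745935 -0.3346858  86.78588163] [ 1.99499386 -0.26578728  0.25550242]
```

```bash
for i in 1 2; do python3 -m handwheel '[[[0,0,0.0015,0,0,0],[0,0,0.003,0,0,0],[0,0,0.003,0,0,0],[0,0,0.003,0,0,0]]]' - 30; done
python3 - <<'E'
from fk import *
p,q,s=st(); d=p-PIV; print('th',90-np.degrees(np.arctan2(d[1],d[0])),np.hypot(*d[:2]), 'yaw th',-np.degrees((q*pose(90,0,-1).inv()).as_rotvec()),s['moment'])
E
```

```text
clock: 24.18
tool_pos: [0.6102, 0.2267, 0.0621]
eef_rot: [-0.019, 0.712, -0.702, 0.022]
contact_force: [0.1, 13.8, 3.9]
opening: 0.174
clock: 24.52
tool_pos: [0.6102, 0.2265, 0.0621]
eef_rot: [-0.02, 0.713, -0.7, 0.022]
contact_force: [2.8, 18.9, 3.6]
opening: 0.177
th 85.4056873759474 0.08796951451340601 yaw th [-0.97844418 -0.65626364 86.55922715] [ 3.63799295 -0.2488991   0.23572677]
```

Run:
```python
from fk import *
snap('top','top9');im,c=snap('scene','scene9'); B=[(np.round(b['bbox'],1).tolist(),round(b['confidence'],2)) for b in boxes_of('mixing_cup','scene')];print(B)
a=cv2.imread('pics/scene7.png').astype(float);b=im[:,:,::-1].astype(float)
print('cup patch diff',np.abs(a-b)[222:262,310:335].mean(), np.abs(a-b)[226:236,314:330].mean())
P=[proj(c,[.602+.031*np.cos(t),.05+.031*np.sin(t),z]) for z in (.044,.129) for t in np.linspace(0,6.28,60)];print('pred',np.min(P,0),np.max(P,0))
print('handle',[(np.round(x['bbox']),x['confidence']) for x in boxes_of('handle','scene')])
s=r.get_state();print(s['clock'],s['contact_force'],s['opening']); print(job.finish_job())
```

```text
[([313.3, 228.6, 331.8, 260.6], 0.84), ([303.8, 167.2, 317.6, 174.2], 0.69), ([315.4, 202.6, 331.2, 213.8], 0.48), ([417.6, 312.9, 528.0, 395.2], 0.48), ([282.4, 221.9, 405.1, 319.1], 0.46)]
cup patch diff 12.714 3.5166666666666666
pred [313.94200982 224.53378348] [333.08218838 255.90323161]
handle [(array([348., 260., 381., 280.]), 0.51)]
24.7167 [ 1.27254167 19.01260515  4.19480287] 0.17466473997870074
the job is handed in; nothing more can be done
None
```

The cup is mouth-down on the jet and released. I handed the job in at 24.7 s with the gripper still holding the valve handle against its stop. No verdict was reported.

**Cup:** I gripped it on the rack, turned it half a turn and lowered it until it touched. The contact force was 9.7 N, and the grasp height then fits the rim resting on the ribs. After release, the pictures showed it standing straight with the rib ends visible under the rim.

**Handle:** I swung it in a gripped arc to about 85.4–86.6° by hand position, against a nominal 85.9° (1.50 rad). At the stop, another 6 mm of commanded push moved the hand only about 0.3 mm. The force rose from 10.6 N to 18.9 N and was 19.0 N at hand-in.

**Checks that disagreed:**
- **Cup box:** in the last scene picture the detector's box for the cup sits about 4 px lower than I predicted (top edge 228.6 against 224.5). Its size and sideways position match. I read the rows as a calibration or detector offset, because the top of the cup barely changed from the picture taken right after release.
- **Cup patch:** over the whole cup patch that comparison showed a larger change (mean 12.7, against 3.5 on the cup top). I put this down to the arm's changed shadow, but I had no picture views left to confirm it by eye.

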